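# Emboss a gift tag in the hand-cranked press

### The arm

A 7-joint arm with a two-finger parallel gripper is mounted at the origin on a cart in front of the work surface, level with it; the furniture and walls round the work are solid. World frame = base frame: x ahead of the robot, y to its left, z up, the work surface at z = 0. Lengths are in m, angles in rad, forces in N, time in s.
With the tool pointing down it reaches from about 0.4 to 0.85 m from the base axis. Payload 4.5 kg.
Tool frame: the origin (TCP) lies at the very end of the fingers, on their centre line; the grasp point (between the pads) lies 19 mm behind it (r.grip_depth is the z of the grasp point in the tool frame, in m); z points along the fingers, y is the line along which they close (so a half turn about z gives the same grasp; the last joint's range is limited). The gripper opens to 88 mm and grips with 3 to 60 N. Pads are 18 mm wide; open, the fingers measure 123 mm over their backs; the gripper's body (75 mm by 187 mm) begins 45 mm behind the grasp point.
Start: joints at [-1.141, 0.689, -0.195, 1.565, 0.157, 0.902, -0.215], TCP at [0.241, 0.577, 0.207] pointing down, gripper open.
Joint ranges: [-3.01, 3.01], [-0.46, 2.08], [-1.47, 1.51], [0.13, 2.56], [-1, 4.14], [0.04, 2.09], [-2.66, 2.66]. Speed limits (rad/s): [2.57, 2.57, 3.14, 3.14, 3.14, 3.14, 3.14].

### API

Orientations are given as a unit quaternion [x, y, z, w].
In Python, from plant import r gives the robot as it stands.
- The arm moves only by the tool steer_hand, called after "Request:" as name([rows], argument=value, ...), one row to a line, values as JSON. Schema: {"type":"object","properties":{"ticks":{"type":"array","items":{"type":"array","items":{"type":"array","items":{"type":"number"},"minItems":7,"maxItems":7},"minItems":1,"maxItems":10},"minItems":1,"maxItems":1},"force":{"type":"number"},"only":{"type":"string"},"quiet":{"type":"boolean"},"lines":{"type":"string"}},"required":["ticks"],"additionalProperties":false}. ticks is a list that holds a single list of rows (three levels of brackets), with 1 to 10 rows, each of 7 numbers: the opening from 0.0 (shut) to 1.0 (fully open), then dx, dy, dz in m, then a rotation vector rx, ry, rz in rad; each row is the pose to reach, as a shift and turn from the pose commanded when the call began, along the tool's axes at that moment; what a row does not reach only later rows make up. A row lasts 1/10 s, in which the tool goes at most 0.05 m and 0.15 rad, less where a joint would pass 70% of its speed; a pose out of reach is approached as far as the arm can. The fingers move at their own pace and stop on an object; force is the grip in N (left out, the last holds). Time passes only in rows, so rows that do not move let the fingers close. The tool returns the time, the measured TCP pose, the force, the opening and the grip force at its end. only (a regular expression) keeps the lines of the reply that match it, lines (a string "A,B") keeps lines A to B, and quiet returns only ok. Input that does not fit is refused with a message, and nothing moves.
- r.get_state(): the state, without advancing time (a new reading comes with each control period).
- r.snapshot(name): name is "scene" or "side" or "wrist"; returns the picture (480x640x3 uint8, red, green, blue); there is no depth.
- r.camera_params(name): a dict with "fx", "fy", "cx", "cy" (pixels), "rvec" (rotation vector, rad) and "tvec" (3), from world to camera coordinates, as OpenCV has them. Camera axes: x right, y down, z forward; pixel columns grow to the right and rows downward; lengths in m; the calibration is good to about 2 mm. A picture is of the moment at which its call begins: read the wrist's pose just before it. camera_params takes no time and is no camera call; for the wrist camera it gives the pose at the moment of the call.
- r.finish_job(): hands the job in; it is judged then, once.
The state is a dict: "clock": time; "q": joint angles; "qd": joint speeds; "joint_torque": joint torques, N m; "tool_pos": TCP position; "eef_rot": TCP orientation; "contact_force": force on the tool from outside, world axes, zero at the start; "moment": the same for the moment, N m; "opening": opening from 0.0 (shut) to 1.0 (fully open); "finger_force": force on a finger pad.
Only numpy, scipy, OpenCV 4.12 (cv2) and the standard library are available. Lean on these libraries where they do the work, as an engineer would, in place of code of your own. Each camera call takes 0.05 s, during which the arm holds its last target. There are 200 camera calls.

### The job

Take the orange embossing cassette off its sloped wooden stand and lay it flat in the tray of the blue hand-cranked press, between the black guides. Then wind the crank clockwise, steadily and never faster than a turn a second, through the heavy point in each turn, until the tray has carried the cassette under the roller and its brass pointer stands in the red band. Wind forwards only and not past the band, so that no strip is rolled twice and the crank's slack is left taken up; let go, and leave the other things on the table where they stand.

Things in the scene. Friction and masses are not known exactly. Their poses are not given: they have to be found in the camera images.
- press: Hand-cranked embossing press, fixed on the table: grey base 150 x 380 x 70 mm, two blue cheeks, blue bridge on top. Origin: centre of the base's underside; x from the crank side (facing the robot) to the back, y along the tray's travel, z up. Cheeks: x +-58 to +-74, y +-30 mm (feet y +-46 mm, below 85 mm). The tray loads on the -y side of the cheeks and runs between them to the +y side.
- press_bridge (a point): Front lower edge of the blue bridge over the crank: 110 mm in front of the press's origin, 215 mm above the table; the bridge is 64 mm wide in y, its top at 243 mm, black knobs on it to 266 mm. It overhangs the crank, so an upright gripper has no room on the handle: lean the gripper 30 to 45 degrees, its body tipped away from the press (towards the press's -x).
- press_tray (a point): Centre of the tray floor, 89 mm above the table; axes as the press; slides with the tray. Recess 71 (x) by 110 (y) mm between black guides 6 mm high: end stops (y +-55 to +-60, x +-26 mm) and corner guides (x +-35.5 to +-41.5, y +-32 to +-58 mm); between the corner guides the long sides are open for the fingers. The tray plate is 98 by 124 mm.
- cassette: Orange embossing cassette with a clear top over a white tag, 104 (its x) x 64 (its y) x 15 (its z) mm, 0.16 kg, loose. Origin: centre of its underside; z out through the clear top. On the stand its x axis points up the slope. In the tray it lies clear side up with its x axis along the press's y axis, either way round.
- stand: Small light-wood sloped stand, fixed, 40 mm wide (the cassette overhangs it by 12 mm on each side), 115 mm deep, 75 mm high. Origin: centre of its underside. Its face slopes 30 degrees: low edge with a lip towards its -x, high edge towards +x; the middle of the face is 46 mm above the table. It stands at the front left or the front right.
- press_handle (a point): Middle of the crank's wooden grip, which turns freely on its pin: 23 mm thick, 46 mm long, then an end knob 28 mm thick; its axis is the press's x axis. The crank arm (16 mm wide) is 36 mm behind this point, the knob 12 mm before it. Grip here, fingers closing across the axis in the press's y direction. It goes round press_axis at 55 mm radius in the press's y-z plane.
- press_grip: The crank's wooden grip itself, 60 mm long with its end knob; origin on its axis at its inner end, 34 mm behind press_handle. It goes round at 0.35 m/s at one turn a second. Its orientation is of no use: it spins on its pin.
- press_axis (a point): Point on the crank's axis, 120 mm above the table, in the plane in which press_handle goes round (128 mm in front of the press's origin). Axes as the press. Forwards is clockwise as the robot sees it: a positive turn about the press's x axis, from the top of the circle towards the press's -y.
- press_pointer (a point): Tip of the brass pointer at the tray's front edge, 72 mm above the table; slides with the tray.
- press_band (a point): Centre of the red unloading band, 12 mm wide along y, on the white strip along the front edge of the base (with a red tab below it on the front face). The pointer is at the middle of the band when joint press_bed = 0.206.
- press_bed (a joint): Travel of the tray in m, growing towards the press's +y: -0.017 to 0.010 when it waits for loading, 0.108 with its middle under the roller, 0.206 at the middle of the red band, mechanical end at 0.226. It is 0.014 times press_shaft.
- press_shaft (a joint): Angle of the roller shaft in rad, growing as the crank is wound forwards; 88 mm of travel a turn, 2.4 turns in all. The die strip bites once a turn: for 0.7 rad before 4.2 and 10.48 the crank needs up to 0.5 N m (9 N at the handle) more, against springs; for 0.7 rad after, they push it on through its slack. Let go there, it jumps. Elsewhere friction of 0.1 N m (more when fast) holds it.
- press_crank (a joint): Slack of the crank on its shaft in rad, from -0.12 to 0.12: +0.12 when the crank drives the shaft forwards, -0.12 when it drives it back. The handle's angle on its circle, from the top, in the forward direction, is press_shaft + press_crank + 0.25.
- keepsake: Dark wooden keepsake box, fixed, 120 x 156 x 73 mm, at the front on the side where the stand is not; origin at the centre of its underside. A bystander.
- jar_orange: Orange and white striped candle jar, 86 mm across, 99 mm high, loose; origin at the centre of its underside. A bystander.
- soap_blue: Pale blue patterned soap box, 56 x 85 x 30 mm, loose, lying flat; origin at the centre of its underside. A bystander.
- tin_navy: Round tin with a navy lid, 57 mm across, 20 mm high, loose; origin at the centre of its underside. A bystander.
- candle_flower: White candle pot with painted flowers, 98 mm across, 100 mm high, loose; origin at the centre of its underside. A bystander.
- tape: Roll of brown tape lying flat, 93 mm across, 48 mm high, loose; origin at the centre of its underside. A bystander.
- soap_red: White soap box with orange-red specks, 56 x 85 x 30 mm, loose, lying flat; origin at the centre of its underside. A bystander.

How it is judged:
By the outcome, as a careful person would: the job done as asked, in the order asked, and still so for the second after the job is handed in, with the robot touching nothing.
It also fails if it takes over 72 s, if anything falls off the work surface, if the arm or the gripper's body presses on something with over 40 N, if the wrist force passes 120 N, or if a joint passes its speed limit or range.

## Working session

There is one attempt and no reset: what is moved stays moved. The work goes in short steps, Python scripts to look and compute and a tool call to move; the robot and the scene stay as the last step left them, time stands still between calls to the robot, and variables do not carry over. Pictures are saved under pics/ and viewed, at most 10 in all, crops included, and the job is handed in when it is done.

```bash
ls; mkdir -p pics; python3 - <<'E'
from plant import r
import cv2
for n in ["scene","side"]:
    print(n,r.camera_params(n)); cv2.imwrite(f"pics/{n}0.png",r.snapshot(n)[:,:,::-1])
print(r.get_state(), r.grip_depth)
E
```

```text
pics
plant.py
scene {'fx': 462.73797921990626, 'fy': 462.73797921990626, 'cx': 320.3712174110788, 'cy': 235.0041527171969, 'rvec': array([ 0.99418554, -2.08392431,  1.35078743]), 'tvec': array([0.35055739, 0.28370048, 1.328083  ])}
side {'fx': 449.193967512657, 'fy': 449.193967512657, 'cx': 319.33836442308774, 'cy': 241.77046027630226, 'rvec': array([ 2.02867259, -0.25745435,  0.15496504]), 'tvec': array([-0.49164209,  0.21135025,  1.35438133])}
{'clock': 0.1, 'q': array([-1.14120461,  0.68990139, -0.19453422,  1.56620891,  0.15729505,
        0.90250427, -0.21510312]), 'qd': array([-0.00011892, -0.00153893,  0.00089145, -0.00192202,  0.00045032,
        0.00233322,  0.00123839]), 'joint_torque': array([-2.70804645e-03, -5.28495383e+01, -1.27129264e+00, -1.53837419e+01,
       -5.25332254e-02,  1.92181105e-03,  3.43364820e-05]), 'tool_pos': array([0.2407626 , 0.57610817, 0.20639813]), 'eef_rot': array([ 1.96568778e-01,  9.80489699e-01, -8.08265728e-04, -1.08213850e-04]), 'contact_force': array([-0.14318943,  0.69030189,  0.25982093]), 'moment': array([-0.00589473,  0.02281956,  0.00780928]), 'finger_force': 0.0, 'opening': 1.0008653506665754} -0.0187
```
View pics/scene0.png

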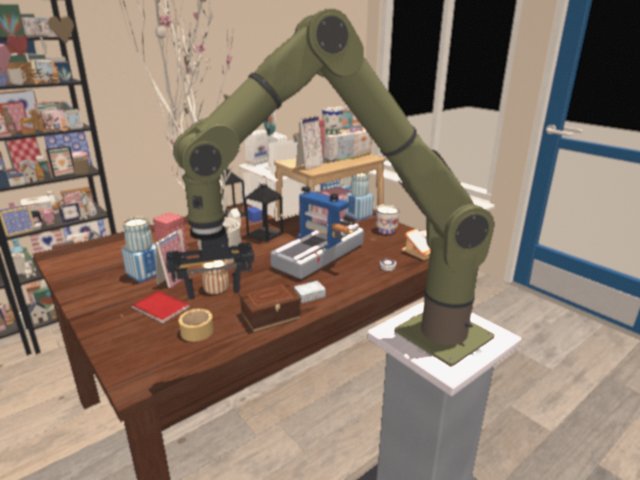

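View pics/side0.png

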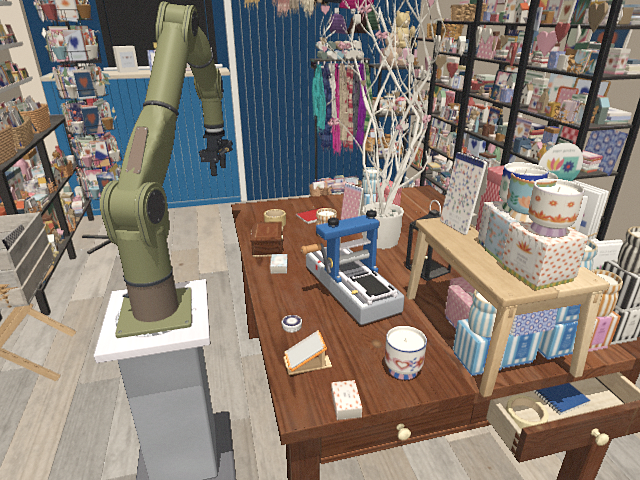

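The side view shows the stand with the cassette at about (305,352), the press base around (355,280), the tray's dark recess at (377,287) and the crank grip at (310,249). The stand is at the front right and the keepsake box is at (267,237). I'll cast rays for rough positions.

```bash
cat > h.py <<'E'
import numpy as np, cv2
from scipy.spatial.transform import Rotation as R
from plant import r
def ray(p,uv):
    M=cv2.Rodrigues(np.array(p['rvec'],float))[0]; c=-M.T@p['tvec']
    uv=np.atleast_2d(uv).astype(float)
    d=np.c_[(uv[:,0]-p['cx'])/p['fx'],(uv[:,1]-p['cy'])/p['fy'],np.ones(len(uv))]@M
    return c,d
def onz(p,uv,z):
    c,d=ray(p,uv); return c+d*((z-c[2])/d[:,2])[:,None]
def proj(p,X):
    M=cv2.Rodrigues(np.array(p['rvec'],float))[0]; X=np.atleast_2d(X)@M.T+p['tvec']
    return np.c_[X[:,0]/X[:,2]*p['fx']+p['cx'],X[:,1]/X[:,2]*p['fy']+p['cy']]
def pose():
    s=r.get_state(); return s['tool_pos'],R.from_quat(s['eef_rot'])
def delta(P,Q):
    """shift & rotvec in tool axes to reach TCP pos P, Rotation Q"""
    p,q=pose(); return np.round(q.inv().apply(np.array(P)-p),4),np.round((q.inv()*Q).as_rotvec(),4)
def tool(z,y):
    """rotation with tool z axis and tool y axis given"""
    z=np.array(z,float);z/=np.linalg.norm(z);y=np.array(y,float);y-=z*(y@z);y/=np.linalg.norm(y)
    return R.from_matrix(np.c_[np.cross(y,z),y,z])
E
python3 - <<'E'
from h import *
np.set_printoptions(precision=3,suppress=True)
p=r.camera_params("side")
print("cam",ray(p,[0,0])[0])
for n,uv,z in [("cass",(305,352),.055),("tray",(377,287),.089),("base near-left top",(357,308),.07),("base near right top",(403,290),.07),("base left far",(308,255),.07),("grip",(310,249),.15),("tin",(291,323),.02),("soap_red",(346,395),.03),("flower",(405,338),.1),("keeps",(267,232),.073),("table near-left",(285,443),0)]:
    print(n,onz(p,uv,z)[0])
w=r.camera_params("wrist"); print(w['fx'],w['cx'],w['cy']); M=cv2.Rodrigues(w['rvec'])[0]
p_,q=pose(); c=-M.T@w['tvec']; print("cam in tool",q.inv().apply(c-p_)); print((q.inv().as_matrix()@M.T))
P=[.43,-.33,.32]; Q=tool([0,0,-1],[0,1,0]); print(delta(P,Q))
E
```

```text
cam [ 0.202 -1.199  0.801]
cass [ 0.381 -0.351  0.055]
tray [ 0.639 -0.167  0.089]
base near-left top [ 0.558 -0.226  0.07 ]
base near right top [ 0.719 -0.174  0.07 ]
base left far [0.496 0.108 0.07 ]
grip [0.478 0.001 0.15 ]
tin [ 0.378 -0.182  0.02 ]
soap_red [ 0.445 -0.487  0.03 ]
flower [ 0.616 -0.413  0.1  ]
keeps [0.387 0.316 0.073]
table near-left [ 0.291 -0.554  0.   ]
403.45032178642145 327.3047948861542 233.0162012235164
cam in tool [ 0.076 -0.001 -0.178]
[[-0.001 -0.957 -0.29 ]
 [ 1.    -0.    -0.002]
 [ 0.002 -0.29   0.957]]
(array([-0.524, -0.763, -0.112]), array([-0.002, -0.   , -0.396]))
```

```bash
python3 - <<'E'
from h import *
Q=tool([0,0,-1],[0,1,0])
for P in ([.43,.15,.36],[.44,-.2,.36]): print(delta(P,Q))
E
```

```text
(array([-0.3389, -0.3205, -0.153 ]), array([-1.600e-03, -2.000e-04, -3.957e-01]))
(array([-0.483 , -0.6396, -0.1525]), array([-1.600e-03, -2.000e-04, -3.957e-01]))
```

Request:
steer_hand([
  [[1,-0.34,-0.32,-0.153,0,0,-0.396],[1,-0.34,-0.32,-0.153,0,0,-0.396],[1,-0.34,-0.32,-0.153,0,0,-0.396],[1,-0.34,-0.32,-0.153,0,0,-0.396],[1,-0.34,-0.32,-0.153,0,0,-0.396],[1,-0.34,-0.32,-0.153,0,0,-0.396],[1,-0.34,-0.32,-0.153,0,0,-0.396],[1,-0.34,-0.32,-0.153,0,0,-0.396],[1,-0.34,-0.32,-0.153,0,0,-0.396],[1,-0.34,-0.32,-0.153,0,0,-0.396]],
])

```text
clock: 1.1
tool_pos: [0.4319, 0.1474, 0.3608]
eef_rot: [0.001, 1.0, -0.0, 0.0]
contact_force: [0.7, 0.3, 0.9]
opening: 1.0
finger_force: 0.0
```

```bash
python3 - <<'E'
from h import *
Q=tool([0,0,-1],[0,1,0])
print(delta([.44,-.2,.36],Q))
E
```

```text
(array([-0.0087, -0.3474,  0.001 ]), array([-0.0007,  0.0003, -0.0019]))
```

Request:
steer_hand([
  [[1,0,-0.35,0,0,0,0],[1,0,-0.35,0,0,0,0],[1,0,-0.35,0,0,0,0],[1,0,-0.35,0,0,0,0],[1,0,-0.35,0,0,0,0],[1,0,-0.35,0,0,0,0],[1,0,-0.35,0,0,0,0],[1,0,-0.35,0,0,0,0],[1,0,-0.35,0,0,0,0],[1,0,-0.35,0,0,0,0]],
])

```text
clock: 2.1
tool_pos: [0.4314, -0.1982, 0.3599]
eef_rot: [-0.001, 1.0, 0.001, -0.0]
contact_force: [0.1, 0.7, -0.1]
opening: 0.997
finger_force: 0.0
```

```bash
python3 - <<'E'
from h import *
import pickle
p=r.camera_params("wrist"); im=r.snapshot("wrist"); np.save("w1.npy",im); pickle.dump(p,open("w1.pkl","wb"))
s=r.snapshot("side"); np.save("s1.npy",s)
cv2.imwrite("pics/w1.png",im[:,:,::-1])
E
```

```text
(no output)
```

View pics/w1.png

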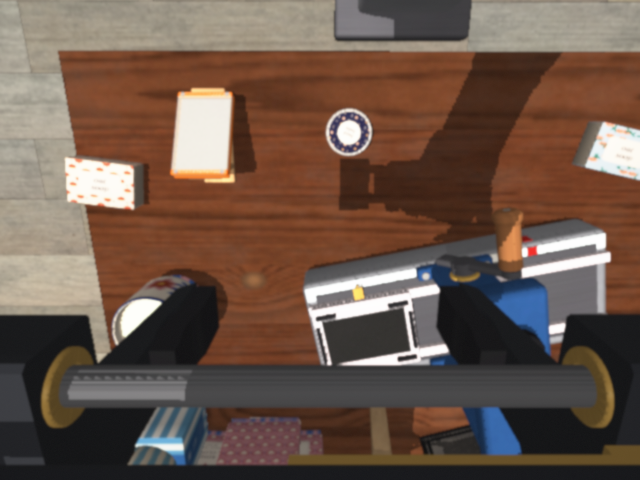

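The wrist view shows the cassette at columns 172–235, rows 88–180, with its low end towards the top of the picture. The tin is at (349,132), the pointer at (358,292), the crank grip at (508,240) and the red band at (532,252). The tray recess is around (367,333). I'll zoom in on the cassette in both views.

```bash
python3 - <<'E'
from h import *
w=np.load("w1.npy");s=np.load("s1.npy")
a=cv2.resize(w[75:195,155:255],None,fx=4,fy=4,interpolation=cv2.INTER_CUBIC)
b=cv2.resize(s[322:382,275:341],None,fx=6,fy=6,interpolation=cv2.INTER_CUBIC)
c=np.zeros((480,800,3),np.uint8); c[:480,:400]=a; c[:360,402:798]=b
cv2.imwrite("pics/z1.png",c[:,:,::-1])
E
```

```text
(no output)
```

View pics/z1.png

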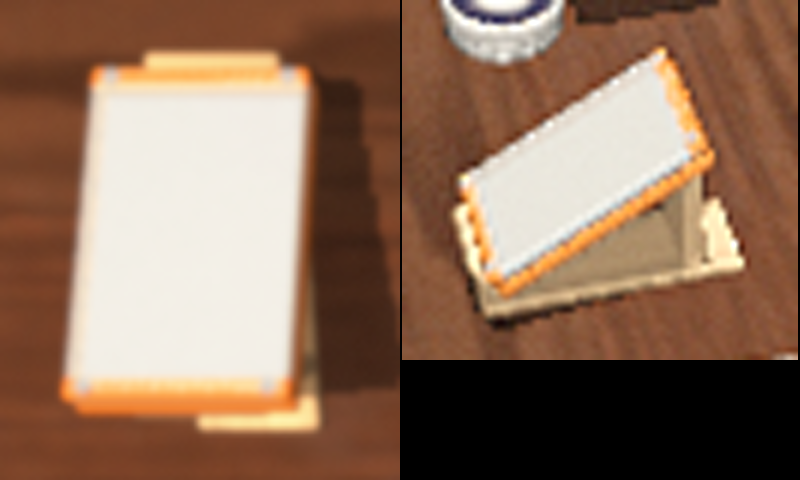

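Zoomed, the top-face corners in the wrist crop are about (93,68), (307,68), (65,395) and (295,397). In the side crop they are near-low (490,277), far-low (461,178), far-high (660,48) and near-high (705,152). I'll triangulate these and locate the press from its marks.

```bash
cat > m1.py <<'E'
from h import *
import pickle
np.set_printoptions(precision=4,suppress=True)
pw=pickle.load(open("w1.pkl","rb")); ps=r.camera_params("side")
W=lambda u,v:(155+u/4-.4,75+v/4-.4); S=lambda u,v:(275+(u-402)/6-.4,322+v/6-.4)
def tri(a,b):
    c1,d1=ray(pw,a);c2,d2=ray(ps,b);d1=d1[0];d2=d2[0]
    t=np.linalg.lstsq(np.c_[d1,-d2],c2-c1,rcond=None)[0]
    x,y=c1+t[0]*d1,c2+t[1]*d2; return (x+y)/2,np.linalg.norm(x-y)
C=[]
for n,a,b in [("low near",W(93,68),S(490,277)),("low far",W(307,68),S(461,178)),("high near",W(65,395),S(705,152)),("high far",W(295,397),S(660,48))]:
    x,e=tri(a,b); C.append(x); print(n,x,e)
C=np.array(C); lx=(C[2]+C[3]-C[0]-C[1])/2; ly=(C[1]+C[3]-C[0]-C[2])/2
print("len",np.linalg.norm(lx),"wid",np.linalg.norm(ly),"slope",np.degrees(np.arctan2(lx[2],np.hypot(*lx[:2]))),"yaw",np.degrees(np.arctan2(lx[1],lx[0])),np.degrees(np.arctan2(-ly[0],ly[1])),"mid top",C.mean(0))
E
python3 m1.py
python3 - <<'E'
from h import *
w=np.load("w1.npy")
# press: crop
c=w[205:375,295:615]; cv2.imwrite("pics/z2.png",cv2.resize(c,None,fx=2.5,fy=2.5,interpolation=cv2.INTER_CUBIC)[:,:,::-1])
hsv=cv2.cvtColor(w,cv2.COLOR_RGB2HSV)
for n,lo,hi,box in [("red",(0,180,120),(6,255,255),(500,235,560,270)),("red2",(174,180,120),(180,255,255),(500,235,560,270)),("yellow",(20,150,150),(32,255,255),(340,275,380,310))]:
    m=cv2.inRange(hsv,lo,hi); k=np.zeros_like(m); k[box[1]:box[3],box[0]:box[2]]=1; m*=k
    ys,xs=np.nonzero(m); print(n,len(xs),xs.mean() if len(xs) else 0,ys.mean() if len(xs) else 0,(xs.min(),xs.max(),ys.min(),ys.max()) if len(xs) else 0)
E
```

```text
low near [ 0.3346 -0.3749  0.0361] 0.00318622472234223
low far [ 0.3344 -0.3121  0.0352] 0.002942759815031864
high near [ 0.424 -0.376  0.082] 0.003299026062221384
high far [ 0.423  -0.3101  0.0849] 0.0012245039220620652
len 0.10102934553877654 wid 0.06429705478526368 slope 28.218879317046735 yaw 0.3084203846396825 0.5538621426135977 mid top [ 0.379  -0.3433  0.0596]
red 51 530.8235294117648 249.3921568627451 (np.int64(522), np.int64(535), np.int64(238), np.int64(254))
red2 0 0 0 0
yellow 2 362.0 293.5 (np.int64(362), np.int64(362), np.int64(293), np.int64(294))
```

View pics/z2.png

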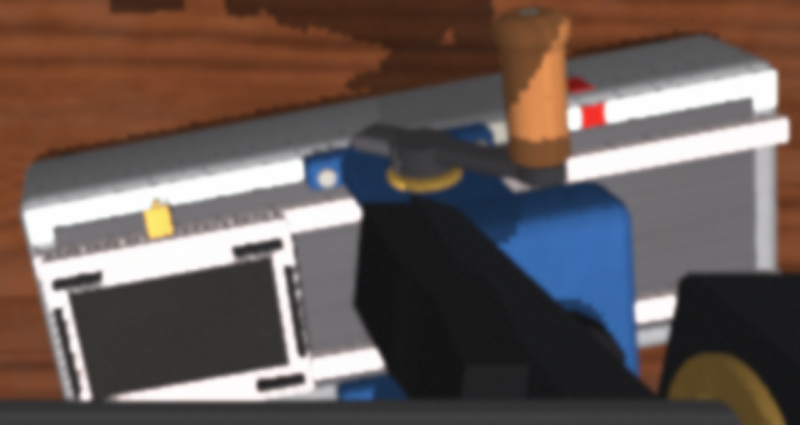

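The press crop shows the base's top front corners at about (25,205) and (778,70), the pointer tip at (157,203), the red band at (593,115) and the recess floor centred near (180,329). The handle lies on the +y side of the hub.

```bash
cat > m2.py <<'E'
from h import *
import pickle
np.set_printoptions(precision=4,suppress=True)
pw=pickle.load(open("w1.pkl","rb"))
Z=lambda u,v:(295+u/2.5-.4,205+v/2.5-.4)
P={n:onz(pw,Z(*uv),z)[0] for n,uv,z in [("bl",(25,205),.07),("br",(778,68),.07),("ptr",(157,203),.072),("band",(593,115),.07),("f1",(70,294),.089),("f2",(273,259),.089),("f3",(291,366),.089),("f4",(88,399),.089),("g1",(78,281),.095),("g2",(257,247),.095)]}
for k,v in P.items(): print(k,v)
e=P["br"]-P["bl"]; print("len",np.linalg.norm(e),"yaw",np.degrees(np.arctan2(-e[0],e[1])))
e=P["band"]-P["ptr"]; print("ptr->band",np.linalg.norm(e),"yaw",np.degrees(np.arctan2(-e[0],e[1])))
e=P["f2"]-P["f1"]; print("floor",np.linalg.norm(e),np.degrees(np.arctan2(-e[0],e[1])),np.linalg.norm(P["f3"]-P["f2"]), "centre",(P["f1"]+P["f2"]+P["f3"]+P["f4"])/4)
E
python3 m2.py
```

```text
bl [ 0.5668 -0.2273  0.07  ]
br [0.4941 0.1384 0.07  ]
ptr [ 0.5648 -0.1608  0.072 ]
band [0.5183 0.0524 0.07  ]
f1 [ 0.6065 -0.2044  0.089 ]
f2 [ 0.587  -0.1044  0.089 ]
f3 [ 0.6474 -0.0918  0.089 ]
f4 [ 0.667  -0.1953  0.089 ]
g1 [ 0.596  -0.2004  0.095 ]
g2 [ 0.5775 -0.1137  0.095 ]
len 0.37283250034952364 yaw 11.248605657454709
ptr->band 0.2182056852988333 yaw 12.281855676864115
floor 0.10193051369664412 11.001314133059308 0.06167251187377664 centre [ 0.627 -0.149  0.089]
```

```bash
cat > press.py <<'E'
from h import *
yaw=np.radians(11.4); PX=np.array([np.cos(yaw),np.sin(yaw),0]); PY=np.array([-np.sin(yaw),np.cos(yaw),0]); PZ=np.array([0,0,1.])
E
python3 - <<'E'
from press import *
print(r.get_state()['q'])
for s in (1,-1): print(delta([.627,-.149,.26],tool(-PZ,s*PX)))
E
```

```text
[ 0.45705333  0.31151423 -0.17302826  1.76021693  0.05929572  1.07530757
  1.83814822]
(array([-0.1956,  0.0482,  0.1001]), array([ 5.0000e-04, -6.0000e-04,  1.3752e+00]))
(array([-0.1956,  0.0482,  0.1001]), array([ 6.0000e-04,  5.0000e-04, -1.7664e+00]))
```

Request:
steer_hand([
  [[1,-0.195,0.048,0.1,0,0,1.375],[1,-0.195,0.048,0.1,0,0,1.375],[1,-0.195,0.048,0.1,0,0,1.375],[1,-0.195,0.048,0.1,0,0,1.375],[1,-0.195,0.048,0.1,0,0,1.375],[1,-0.195,0.048,0.1,0,0,1.375],[1,-0.195,0.048,0.1,0,0,1.375],[1,-0.195,0.048,0.1,0,0,1.375],[1,-0.195,0.048,0.1,0,0,1.375],[1,-0.195,0.048,0.1,0,0,1.375]],
])

```text
clock: 3.2
tool_pos: [0.6266, -0.1496, 0.26]
eef_rot: [0.634, 0.773, 0.0, -0.0]
contact_force: [0.4, 0.2, 0.1]
opening: 1.001
finger_force: 0.0
```

Request:
steer_hand([
  [[1,0,0,0,0,0,0]],
])

```text
clock: 3.3
tool_pos: [0.6265, -0.1502, 0.26]
eef_rot: [0.633, 0.774, 0.0, -0.0]
contact_force: [0.1, -0.5, -0.2]
opening: 0.995
finger_force: 0.0
```

```bash
python3 - <<'E'
from h import *
import pickle
p=r.camera_params("wrist"); im=r.snapshot("wrist"); np.save("w2.npy",im); pickle.dump((p,r.get_state()),open("w2.pkl","wb"))
cv2.imwrite("pics/w2.png",im[:,:,::-1]); print(r.get_state()['q'])
E
```

```text
[ 0.05779848  0.66852974  0.20235809  1.44795008 -0.14541285  1.03995341
  0.49170072]
```

View pics/w2.png

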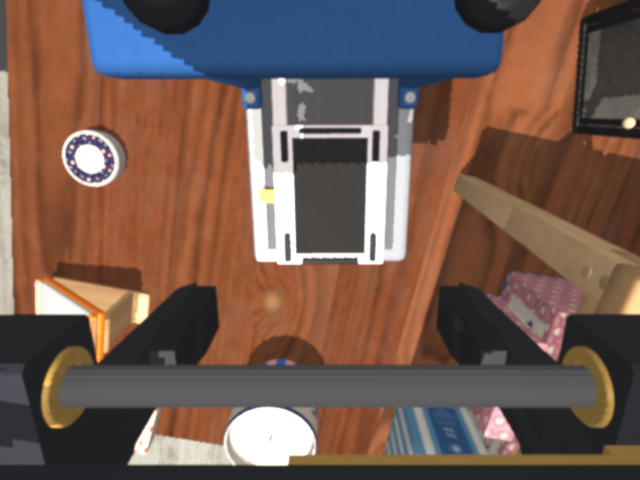

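The tray is fully visible. The end stops are at about (330,130) and (330,261), the corner guides at (284,145), (375,145), (288,247) and (373,247), and the pointer at (267,195). I'll measure these by mask.

```bash
python3 - <<'E'
from press import *
import pickle
np.set_printoptions(precision=4,suppress=True)
p,s=pickle.load(open("w2.pkl","rb")); im=np.load("w2.npy")
g=cv2.cvtColor(im,cv2.COLOR_RGB2GRAY); x0,y0=268,120; m=(g[y0:270,x0:395]<90).astype(np.uint8)
n,l,st,c=cv2.connectedComponentsWithStats(m,connectivity=4)
for i in range(1,n):
    if st[i,4]>20: 
        uv=c[i]+[x0,y0]; print(st[i],uv,onz(p,uv,.094)[0], onz(p,uv,.089)[0])
e=np.array([[275.5,127],[387,127],[383.5,263.5],[277,263.5]]); E=onz(p,e,.089); print("plate",E,E.mean(0))
for a,b in((0,3),(1,2)):
    d=E[a]-E[b]; print(np.degrees(np.arctan2(-d[0],d[1])),np.linalg.norm(d))
E
```

```text
[  0   0   3  43 103] [268.767  143.0097] [ 0.5668 -0.1125  0.094 ] [ 0.5662 -0.113   0.089 ]
[ 37   0  66   3 193] [338.3212 121.0155] [ 0.6201 -0.0836  0.094 ] [ 0.6203 -0.0837  0.089 ]
[121   0   6  36 180] [391.7222 137.2056] [ 0.6663 -0.0875  0.094 ] [ 0.6671 -0.0877  0.089 ]
[ 33   9  59   4 231] [330.3636 130.4805] [ 0.6152 -0.0923  0.094 ] [ 0.6153 -0.0925  0.089 ]
[ 13  12   6  29 153] [283.7712 145.4379] [ 0.5794 -0.1119  0.094 ] [ 0.579  -0.1124  0.089 ]
[105  12   6  28 151] [375.4503 145.3907] [ 0.6546 -0.0967  0.094 ] [ 0.6552 -0.097   0.089 ]
[  25   19   74  113 7814] [329.6011 193.8491] [ 0.6252 -0.1446  0.094 ] [ 0.6255 -0.1456  0.089 ]
[ 36 139  53   7 204] [335.6765 261.1275] [ 0.6431 -0.2045  0.094 ] [ 0.6436 -0.2063  0.089 ]
plate [[ 0.5697 -0.0989  0.089 ]
 [ 0.6612 -0.0803  0.089 ]
 [ 0.6875 -0.1998  0.089 ]
 [ 0.5908 -0.2194  0.089 ]] [ 0.6273 -0.1496  0.089 ]
9.94962810434771 0.12240641976720033
12.388647742189463 0.12233288044251252
```

```bash
python3 - <<'E'
from press import *
a=np.radians(30); z=np.array([np.sin(a),0,-np.cos(a)]); y=[-np.sin(.008),np.cos(.008),0]
top=np.array([.379,-.3433,.0596]); G=top+.014*z; print(G)
print(delta(G-.1*z,tool(z,y)))
E
```

```text
[ 0.386      -0.3433      0.04747564]
(array([-0.1312, -0.323 ,  0.126 ]), array([-0.3568, -0.4402, -1.3439]))
```

Request:
steer_hand([
  [[1,-0.04,-0.1,0,0,0,-0.3],[1,-0.131,-0.323,0.126,-0.357,-0.44,-1.344],[1,-0.131,-0.323,0.126,-0.357,-0.44,-1.344],[1,-0.131,-0.323,0.126,-0.357,-0.44,-1.344],[1,-0.131,-0.323,0.126,-0.357,-0.44,-1.344],[1,-0.131,-0.323,0.126,-0.357,-0.44,-1.344],[1,-0.131,-0.323,0.126,-0.357,-0.44,-1.344],[1,-0.131,-0.323,0.126,-0.357,-0.44,-1.344],[1,-0.131,-0.323,0.126,-0.357,-0.44,-1.344],[1,-0.131,-0.323,0.126,-0.357,-0.44,-1.344]],
])

```text
clock: 4.35
tool_pos: [0.3517, -0.3172, 0.1416]
eef_rot: [0.218, 0.967, 0.009, 0.134]
contact_force: [-0.3, -1.0, 0.2]
opening: 1.0
finger_force: 0.0
```

Request:
steer_hand([
  [[1,0,0,0,0,0,0],[1,0,0,0,0,0,0]],
])

```text
clock: 4.55
tool_pos: [0.3518, -0.3164, 0.1415]
eef_rot: [0.22, 0.966, 0.01, 0.133]
contact_force: [0.1, 0.1, -0.6]
opening: 1.0
finger_force: 0.0
```

```bash
cat > d.py <<'E'
from press import *
a=np.radians(30); z=np.array([np.sin(a),0,-np.cos(a)]); y=[-np.sin(.008),np.cos(.008),0]
G=np.array([.379,-.3433,.0596])+.014*z
print(delta(G-.1*z,tool(z,y)),delta(G,tool(z,y)),r.get_state()['q'])
E
python3 d.py
```

```text
(array([ 0.0041, -0.0315,  0.0041]), array([-0.0948, -0.2458, -0.4416])) (array([-0.0174, -0.0171,  0.1007]), array([-0.0948, -0.2458, -0.4416])) [ 1.02498351  0.59520467 -0.42676811  2.29372167  1.00406348  0.11487766
  0.82577151]
```

Request:
steer_hand([
  [[1,0.004,-0.031,0.004,-0.095,-0.246,-0.442],[1,0.004,-0.031,0.004,-0.095,-0.246,-0.442],[1,0.004,-0.031,0.004,-0.095,-0.246,-0.442],[1,0.004,-0.031,0.004,-0.095,-0.246,-0.442],[1,0.004,-0.031,0.004,-0.095,-0.246,-0.442]],
])

```text
clock: 5.05
tool_pos: [0.338, -0.3428, 0.1352]
eef_rot: [0.021, 0.97, 0.0, 0.241]
contact_force: [-1.8, 0.1, -2.1]
opening: 1.002
finger_force: 0.0
```

```bash
python3 d.py
```

```text
(array([ 0.0023, -0.0006,  0.    ]), array([-0.0108, -0.0363, -0.0479])) (array([-0.0013,  0.0006,  0.1   ]), array([-0.0108, -0.0363, -0.0479])) [ 1.52572763  0.78444372 -0.90194943  2.36100338  2.07688049  0.25123313
  0.37301853]
```

Request:
steer_hand([
  [[1,0,0,0.04,-0.011,-0.036,-0.048],[1,0,0,0.07,-0.011,-0.036,-0.048],[1,0,0,0.09,-0.011,-0.036,-0.048],[1,0,0,0.1,-0.011,-0.036,-0.048],[1,0,0,0.1,-0.011,-0.036,-0.048]],
])

```text
clock: 5.55
tool_pos: [0.383, -0.3428, 0.0445]
eef_rot: [-0.0, 0.967, 0.001, 0.256]
contact_force: [-0.0, -0.1, 0.2]
opening: 1.002
finger_force: 0.0
```

```bash
python3 d.py
```

```text
(array([-0.0036, -0.0002, -0.1011]), array([ 0.003 , -0.0053, -0.0072])) (array([-0.0041, -0.0005, -0.0011]), array([ 0.003 , -0.0053, -0.0072])) [ 1.48608936  1.09788866 -1.00041856  2.33763753  2.25394693  0.54056064
  0.32443021]
```

Request:
steer_hand([
  [[1,-0.004,0,-0.001,0,0,0],[0.6,-0.004,0,-0.001,0,0,0],[0.6,-0.004,0,-0.001,0,0,0],[0.6,-0.004,0,-0.001,0,0,0],[0.6,-0.004,0,-0.001,0,0,0],[0.6,-0.004,0,-0.001,0,0,0]],
], force=25)

```text
clock: 6.15
tool_pos: [0.385, -0.344, 0.0483]
eef_rot: [0.001, 0.966, 0.0, 0.257]
contact_force: [-0.2, 0.2, 0.3]
opening: 0.604
finger_force: 0.0
```

```bash
python3 d.py
```

```text
(array([-0.0001,  0.0007, -0.0988]), array([ 0.0005, -0.0037, -0.0082])) (array([-0.0004,  0.0007,  0.0012]), array([ 0.0005, -0.0037, -0.0082])) [ 1.48372634  1.08823184 -1.00066651  2.33438485  2.24782218  0.53398797
  0.32302008]
```

```bash
python3 - <<'E'
from h import *
w=r.snapshot("wrist"); s=r.snapshot("side")
c=np.zeros((480,800,3),np.uint8); c[:,:400]=w[:,120:520]; c[:390,402:792]=cv2.resize(s[300:400,255:355],(390,390),interpolation=cv2.INTER_CUBIC)
cv2.imwrite("pics/w3.png",c[:,:,::-1])
E
```

```text
(no output)
```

View pics/w3.png

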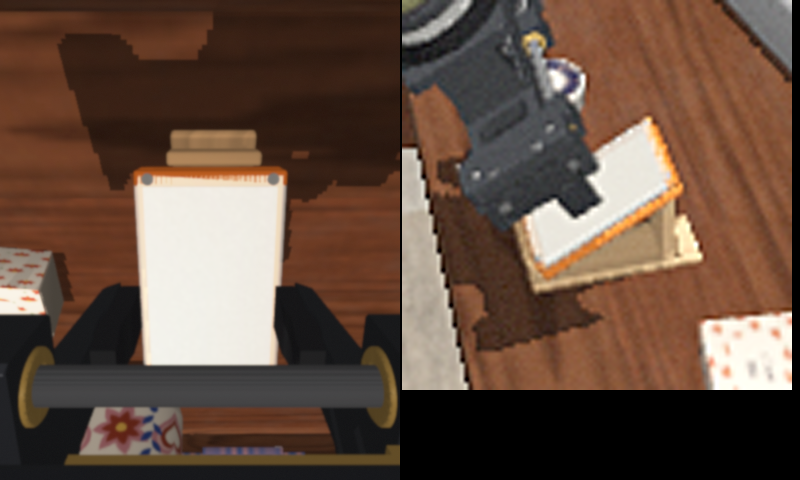

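The wrist half shows the fingers straddling the cassette at row 285 (columns 141 and 277), its low edge at row 175. They stopped at the commanded 0.6 with no force, so I'll close further.

Request:
steer_hand([
  [[0.5,0,0,0,0,0,0],[0.4,0,0,0,0,0,0],[0.4,0,0,0,0,0,0]],
], force=25)

```text
clock: 6.55
tool_pos: [0.3852, -0.3438, 0.0482]
eef_rot: [0.0, 0.966, 0.001, 0.257]
contact_force: [-1.1, 0.1, -1.1]
opening: 0.403
finger_force: 0.0
```

```bash
python3 - <<'E'
from h import *
p,q=pose(); ps=r.camera_params("side"); print(p,proj(ps,p),proj(ps,p+q.apply([0,.032,0])),proj(ps,p+q.apply([0,-.032,0])),proj(r.camera_params("wrist"),[p+q.apply([0,.032,0]),p+q.apply([0,-.032,0])]))
E
```

```text
[ 0.38522888 -0.34378401  0.04819162] [[306.04856622 352.04953254]] [[303.26426311 343.88771423]] [[308.97356841 360.62379168]] [[395.39893121 277.07443558]
 [261.74276179 276.99203177]]
```

Request:
steer_hand([
  [[1,0,0,0,0,0,0],[1,0,0,0,0,0,0],[1,0,0,0,0,0,0],[1,0,0,0.006,0,0,0],[1,0,0,0.012,0,0,0],[1,0,0,0.016,0,0,0],[1,0,0,0.016,0,0,0]],
], force=25)

```text
clock: 7.25
tool_pos: [0.3935, -0.3435, 0.0337]
eef_rot: [0.001, 0.966, 0.001, 0.257]
contact_force: [-0.2, -0.2, -0.0]
opening: 0.992
finger_force: 0.0
```

Request:
steer_hand([
  [[0.7,0,0,0,0,0,0],[0.4,0,0,0,0,0,0],[0.4,0,0,0,0,0,0],[0.4,0,0,0,0,0,0],[0.4,0,0,0,0,0,0],[0.4,0,0,0,0,0,0]],
], force=25)

```text
clock: 7.85
tool_pos: [0.3932, -0.3439, 0.0344]
eef_rot: [0.0, 0.966, 0.0, 0.257]
contact_force: [0.6, -0.0, -0.1]
opening: 0.481
finger_force: 0.0
```

```bash
python3 d.py
```

```text
(array([ 1.000e-04,  7.000e-04, -1.149e-01]), array([ 0.0007, -0.0035, -0.0081])) (array([-0.0003,  0.0006, -0.0149]), array([ 0.0007, -0.0035, -0.0081])) [ 1.4674739   1.12594323 -0.99937783  2.3225771   2.26610705  0.5630404
  0.31732641]
```

```bash
python3 - <<'E'
from h import *
w=r.snapshot("wrist"); s=r.snapshot("side"); q=r.snapshot("scene")
c=np.zeros((600,800,3),np.uint8); c[:300,:400]=w[150:450,120:520]; c[:,402:800]=cv2.resize(s[320:380,280:320],(398,597),interpolation=cv2.INTER_CUBIC)[:597].copy() if False else 0
b=cv2.resize(s[325:385,275:335],(398,398),interpolation=cv2.INTER_CUBIC); c[:398,402:]=b
b=cv2.resize(q[210:280,390:460],(290,290),interpolation=cv2.INTER_CUBIC); c[305:595,50:340]=b
cv2.imwrite("pics/w4.png",c[:,:,::-1])
p,Q=pose(); ps=r.camera_params("side")
for z in(0,-.02,-.04): print(z,[proj(ps,p+Q.apply([x,-.021,z]))[0].round(1) for x in(-.009,.009)])
E
```

```text
0 [array([314.2, 359.5]), array([308.1, 363.4])]
-0.02 [array([310.2, 354.7]), array([304.1, 358.6])]
-0.04 [array([306.2, 349.9]), array([299.9, 353.8])]
```

View pics/w4.png

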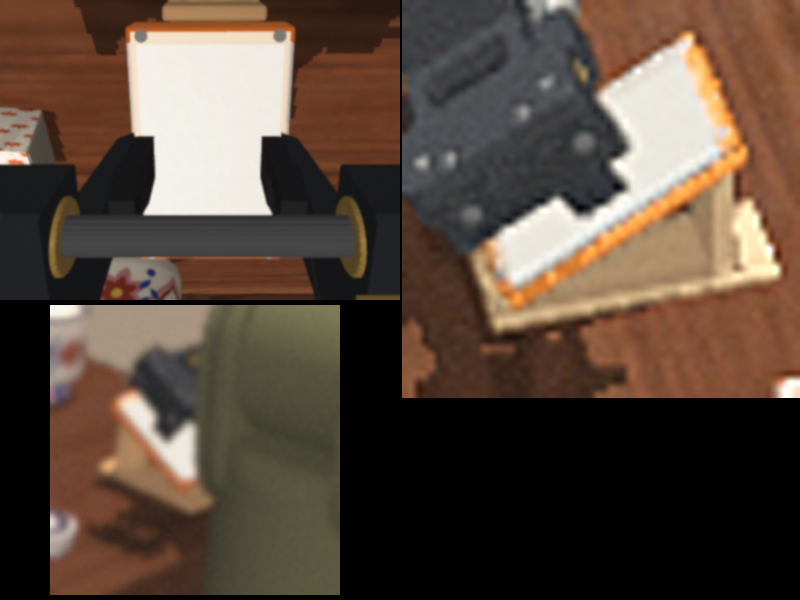

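The side crop puts the fingertip corners at (302.6,357.1) and (309.1,352.9). The tips are therefore about 27 mm behind the reported TCP, and they closed above the clear top. I'll reopen and go deeper.

Request:
steer_hand([
  [[1,0,0,-0.002,0,0,0],[1,0,0,-0.002,0,0,0],[1,0,0,-0.002,0,0,0],[1,0,0,0,0,0,0],[1,0,0,0.006,0,0,0],[1,0,0,0.011,0,0,0],[1,0,0,0.013,0,0,0],[1,0,0,0.013,0,0,0]],
], force=25)

```text
clock: 8.8
tool_pos: [0.3998, -0.3435, 0.0226]
eef_rot: [0.0, 0.966, 0.001, 0.257]
contact_force: [0.4, -1.0, 0.3]
opening: 0.999
finger_force: 0.0
```

Request:
steer_hand([
  [[0.7,0,0,0,0,0,0],[0.5,0,0,0,0,0,0],[0.5,0,0,0,0,0,0],[0.5,0,0,0,0,0,0],[0.5,0,0,0,0,0,0]],
], force=25)

```text
clock: 9.3
tool_pos: [0.3995, -0.3437, 0.0232]
eef_rot: [0.0, 0.966, 0.001, 0.257]
contact_force: [-0.4, 0.9, 0.6]
opening: 0.723
finger_force: 25.0
```

```bash
python3 d.py
```

```text
(array([ 0.    ,  0.0005, -0.1278]), array([ 0.001 , -0.0036, -0.008 ])) (array([-0.0004,  0.0004, -0.0278]), array([ 0.001 , -0.0036, -0.008 ])) [ 1.45478709  1.15538398 -0.99726956  2.31213832  2.28026361  0.58397117
  0.31402798]
```

Request:
steer_hand([
  [[0.5,0,0,-0.01,0,0,0],[0.5,0,0,-0.03,0,0,0],[0.5,0,0,-0.06,0,0,0],[0.5,0,0,-0.1,0,0,0],[0.5,0,0,-0.14,0,0,0],[0.5,0,0,-0.17,0,0,0],[0.5,0,0,-0.17,0,0,0]],
], force=25)

```text
clock: 10.0
tool_pos: [0.3132, -0.3453, 0.1734]
eef_rot: [0.001, 0.967, -0.003, 0.256]
contact_force: [-0.7, -0.6, -2.2]
opening: 0.723
finger_force: 25.0
```

```bash
python3 - <<'E'
from press import *
import pickle
p=r.camera_params("wrist"); im=r.snapshot("wrist"); np.save("w5.npy",im); s=r.get_state(); pickle.dump((p,s),open("w5.pkl","wb"))
hsv=cv2.cvtColor(im,cv2.COLOR_RGB2HSV); 
for c in (300,315,330,345): print(c,[(v,tuple(int(a) for a in im[v,c])) for v in range(160,190,2)])
print(s['q'])
C=np.array([.6265,-.1487,.089])
print(delta([*(C[:2]),.2],tool(-PZ,PX)))
E
```

```text
300 [(160, (111, 63, 38)), (162, (108, 62, 39)), (164, (104, 58, 36)), (166, (109, 59, 36)), (168, (109, 59, 35)), (170, (102, 55, 34)), (172, (95, 52, 33)), (174, (98, 53, 30)), (176, (130, 64, 24)), (178, (153, 76, 25)), (180, (148, 73, 25)), (182, (172, 85, 28)), (184, (186, 92, 31)), (186, (189, 93, 32)), (188, (193, 102, 44))]
315 [(160, (253, 228, 158)), (162, (253, 229, 159)), (164, (253, 229, 159)), (166, (253, 229, 159)), (168, (253, 229, 159)), (170, (253, 229, 159)), (172, (253, 229, 159)), (174, (251, 220, 149)), (176, (193, 128, 77)), (178, (153, 76, 26)), (180, (145, 72, 25)), (182, (172, 85, 29)), (184, (185, 91, 31)), (186, (189, 94, 33)), (188, (198, 111, 56))]
330 [(160, (253, 227, 157)), (162, (253, 227, 158)), (164, (253, 227, 158)), (166, (253, 228, 158)), (168, (253, 228, 158)), (170, (253, 228, 159)), (172, (253, 228, 158)), (174, (251, 219, 148)), (176, (192, 127, 77)), (178, (158, 79, 28)), (180, (146, 75, 29)), (182, (170, 84, 28)), (184, (185, 91, 30)), (186, (189, 94, 33)), (188, (197, 110, 55))]
345 [(160, (252, 222, 151)), (162, (252, 224, 154)), (164, (252, 223, 153)), (166, (252, 223, 152)), (168, (252, 223, 152)), (170, (252, 223, 153)), (172, (252, 223, 153)), (174, (250, 216, 145)), (176, (202, 137, 84)), (178, (157, 79, 28)), (180, (145, 73, 26)), (182, (170, 84, 29)), (184, (185, 91, 30)), (186, (190, 97, 37)), (188, (205, 127, 77))]
[ 1.5935371   0.67362789 -0.84287388  2.36228871  2.05291732  0.08022959
  0.48125303]
(array([-0.2853,  0.1972,  0.1296]), array([0.3513, 0.4367, 1.3373]))
```

```bash
python3 - <<'E'
from press import *
im=np.load("w5.npy").astype(int)
# bright/orange cassette rows vs brown table: use R channel + saturation profile
for v in (186,195,210,225,240):
    row=im[v]; m=(row.min(1)>150); xs=np.nonzero(m[230:430])[0]+230
    o=(row[:,0]>165)|(row[:,2]>120); ys=np.nonzero(o[230:430])[0]+230
    print(v,xs.min() if len(xs) else 0,xs.max() if len(xs) else 0,ys.min(),ys.max())
E
```

```text
186 0 0 237 419
195 314 397 238 418
210 239 416 238 418
225 240 415 239 416
240 240 414 240 415
```

Request:
steer_hand([
  [[0.5,-0.05,0,-0.04,0,0,0],[0.5,-0.12,0.06,0,0.15,0.2,0.6],[0.5,-0.285,0.197,0.13,0.351,0.437,1.337],[0.5,-0.285,0.197,0.13,0.351,0.437,1.337],[0.5,-0.285,0.197,0.13,0.351,0.437,1.337],[0.5,-0.285,0.197,0.13,0.351,0.437,1.337],[0.5,-0.285,0.197,0.13,0.351,0.437,1.337],[0.5,-0.285,0.197,0.13,0.351,0.437,1.337],[0.5,-0.285,0.197,0.13,0.351,0.437,1.337],[0.5,-0.285,0.197,0.13,0.351,0.437,1.337]],
], force=25)

```text
clock: 11.05
tool_pos: [0.6293, -0.1402, 0.1975]
eef_rot: [0.597, 0.802, 0.004, 0.014]
contact_force: [-0.5, 0.0, -2.8]
opening: 0.722
finger_force: 25.0
```

```bash
python3 -c "
from press import *
print(delta([.6265,-.1487,.2],tool(-PZ,PX)),r.get_state()['q'])"
```

```text
(array([-0.0074, -0.0051, -0.0025]), array([0.0235, 0.0173, 0.0926])) [ 0.58543494  0.8384191  -0.87796843  1.52569554  0.71711509  1.09092899
 -0.16544805]
```

Request:
steer_hand([
  [[0.5,-0.007,-0.005,0,0.024,0.017,0.093],[0.5,-0.007,-0.005,0.04,0.024,0.017,0.093],[0.5,-0.007,-0.005,0.08,0.024,0.017,0.093],[0.5,-0.007,-0.005,0.11,0.024,0.017,0.093],[0.5,-0.007,-0.005,0.112,0.024,0.017,0.093],[0.5,-0.007,-0.005,0.112,0.024,0.017,0.093]],
], force=25)

```text
clock: 11.65
tool_pos: [0.627, -0.1562, 0.0862]
eef_rot: [0.634, 0.773, -0.002, 0.002]
contact_force: [0.7, 0.5, -1.5]
opening: 0.723
finger_force: 25.0
```

```bash
python3 - <<'E'
from press import *
np.set_printoptions(precision=4,suppress=True)
print(delta([.6265,-.1487,.062],tool(-PZ,PX)))
s=r.snapshot("side"); ps=r.camera_params("side"); np.save("s6.npy",s)
cv2.imwrite("pics/s6.png",cv2.resize(s[235:335,310:430],None,fx=6,fy=6,interpolation=cv2.INTER_CUBIC)[:,:,::-1])
p,q=pose()
# predicted cassette bottom corners & tray guide corners
for zz in(-.021,-.027): print([ (proj(ps,p+q.apply([x,y,zz]))[0]).round(1) for x in(-.052,.052) for y in (-.032,.032)])
C=np.array([.6265,-.1487,.095]); print("guide-corner",[proj(ps,C+PX*x+PY*y)[0].round(1) for x,y in((-.0415,-.058),(.0415,-.058),(0,-.055))])
E
```

```text
(array([0.0075, 0.0011, 0.0242]), array([-0.0014,  0.0059, -0.0016]))
[array([372.7, 291.2]), array([392. , 285.8]), array([354.3, 274.1]), array([372.6, 269.3])]
[array([372.8, 289.4]), array([392.1, 284. ]), array([354.3, 272.4]), array([372.7, 267.6])]
guide-corner [array([369.2, 296.1]), array([394., 289.]), array([381.2, 291.9])]
```

View pics/s6.png

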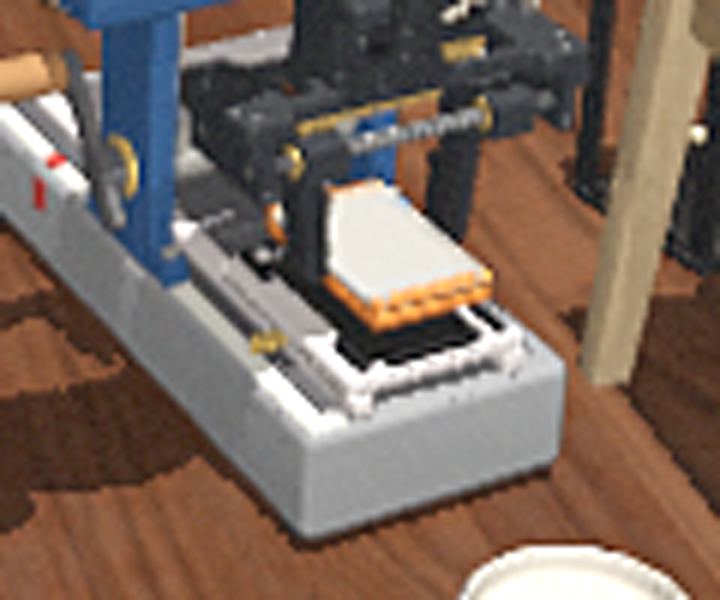

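The side crop shows the cassette level above the recess, its near bottom corners at about (373,290) and (392,285), with the recess open below it. That matches the prediction. The pointer is at the lower left. I'll correct 7.5 mm along the travel and lower.

Request:
steer_hand([
  [[0.5,0.0075,0.001,0,-0.001,0.006,-0.002],[0.5,0.0075,0.001,0.008,-0.001,0.006,-0.002],[0.5,0.0075,0.001,0.013,-0.001,0.006,-0.002],[0.5,0.0075,0.001,0.013,-0.001,0.006,-0.002],[0.5,0.0075,0.001,0.013,-0.001,0.006,-0.002]],
], force=25)

```text
clock: 12.2
tool_pos: [0.6273, -0.1503, 0.0747]
eef_rot: [0.634, 0.774, -0.0, 0.002]
contact_force: [-0.3, -0.1, -2.8]
opening: 0.724
finger_force: 25.0
```

```bash
python3 -c "
from press import *
print(delta([.6265,-.1487,.064],tool(-PZ,PX)))"
```

```text
(array([ 0.0017, -0.0005,  0.0107]), array([ 0.0024,  0.003 , -0.001 ]))
```

Request:
steer_hand([
  [[0.5,0.0015,-0.0005,0.002,0.002,0.003,0],[0.5,0.0015,-0.0005,0.005,0.002,0.003,0],[0.5,0.0015,-0.0005,0.007,0.002,0.003,0],[0.5,0.0015,-0.0005,0.008,0.002,0.003,0],[0.5,0.0015,-0.0005,0.008,0.002,0.003,0]],
], force=25)

```text
clock: 12.7
tool_pos: [0.6265, -0.1487, 0.0665]
eef_rot: [0.634, 0.774, 0.0, -0.0]
contact_force: [-0.2, 0.2, -2.0]
opening: 0.722
finger_force: 25.0
```

```bash
python3 -c "
from press import *
print(delta([.6265,-.1487,.064],tool(-PZ,PX)))"
```

```text
(array([-0.    , -0.    ,  0.0025]), array([ 0.0003, -0.0004, -0.0008]))
```

Request:
steer_hand([
  [[0.5,0,0,0.001,0,0,0],[0.5,0,0,0.002,0,0,0],[0.5,0,0,0.002,0,0,0]],
], force=25)

```text
clock: 13.0
tool_pos: [0.6266, -0.1486, 0.0646]
eef_rot: [0.634, 0.774, 0.0, 0.0]
contact_force: [-0.4, -0.2, -2.5]
opening: 0.723
finger_force: 25.0
```

Request:
steer_hand([
  [[0.5,0,0,0.001,0,0,0],[0.5,0,0,0.001,0,0,0]],
], force=25)

```text
clock: 13.2
tool_pos: [0.6266, -0.1487, 0.0636]
eef_rot: [0.634, 0.774, 0.0, 0.0]
contact_force: [0.8, -0.5, -2.3]
opening: 0.723
finger_force: 25.0
```

Request:
steer_hand([
  [[0.5,0,0,0.001,0,0,0],[0.5,0,0,0.001,0,0,0]],
], force=25)

```text
clock: 13.4
tool_pos: [0.6268, -0.1486, 0.0631]
eef_rot: [0.634, 0.774, 0.0, 0.0]
contact_force: [-1.5, -0.0, 1.3]
opening: 0.722
finger_force: 25.0
```

Request:
steer_hand([
  [[0.5,0,0,0.001,0,0,0],[0.5,0,0,0.001,0,0,0]],
], force=25)

```text
clock: 13.6
tool_pos: [0.6268, -0.1487, 0.0631]
eef_rot: [0.634, 0.774, 0.0, 0.0]
contact_force: [-3.3, -1.1, 8.7]
opening: 0.724
finger_force: 25.0
```

Request:
steer_hand([
  [[0.5,0,0,0.001,0,0,0],[0.5,0,0,0.001,0,0,0]],
], force=25)

```text
clock: 13.8
tool_pos: [0.6268, -0.1487, 0.0631]
eef_rot: [0.634, 0.774, 0.0, 0.001]
contact_force: [-5.6, -0.5, 14.2]
opening: 0.721
finger_force: 25.0
```

Request:
steer_hand([
  [[0.5,0,0,-0.002,0,0,0],[0.88,0,0,-0.002,0,0,0],[0.88,0,0,-0.002,0,0,0],[0.88,0,0,-0.002,0,0,0],[0.88,0,0,-0.002,0,0,0]],
], force=25)

```text
clock: 14.3
tool_pos: [0.6267, -0.1486, 0.0625]
eef_rot: [0.634, 0.774, 0.0, 0.0]
contact_force: [0.3, -0.2, 0.4]
opening: 0.878
finger_force: 0.0
```

Request:
steer_hand([
  [[0.88,0,0,-0.02,0,0,0],[0.88,0,0,-0.05,0,0,0],[0.9,0,0,-0.1,0,0,0],[1,0,0,-0.15,0,0,0],[1,0,0,-0.195,0,0,0],[1,0,0,-0.195,0,0,0]],
])

```text
clock: 14.9
tool_pos: [0.6305, -0.1474, 0.2649]
eef_rot: [0.634, 0.773, 0.004, 0.005]
contact_force: [-0.0, 0.8, 0.2]
opening: 1.004
finger_force: 0.0
```

```bash
python3 - <<'E'
from press import *
import pickle
np.set_printoptions(precision=4,suppress=True)
p=r.camera_params("wrist"); im=r.snapshot("wrist"); np.save("w7.npy",im); pickle.dump((p,r.get_state()),open("w7.pkl","wb"))
cv2.imwrite("pics/w7.png",cv2.resize(im[60:300,210:450],None,fx=2.5,fy=2.5,interpolation=cv2.INTER_CUBIC)[:,:,::-1])
E
```

```text
(no output)
```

View pics/w7.png

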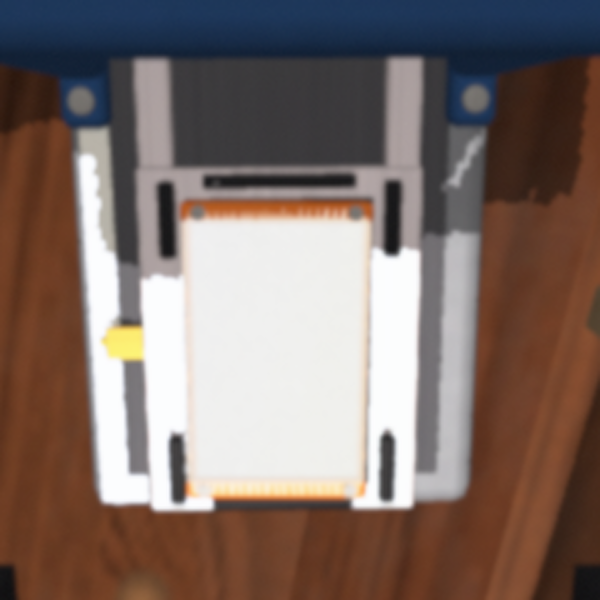

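The cassette lies flat inside all the guides with visible gaps: crop columns 183–372, end stops at rows 180 and 505, pointer at (125,342). Next I'll find the crank angle from the grip pixels.

```bash
cat >> press.py <<'E'
O=np.array([.6265,-.1487,0])+.1208*PY+.001*PX
def handle(th,dx=0): return O-(.128+dx)*PX+.12*PZ+.055*(np.cos(th)*PZ-np.sin(th)*PY)
E
python3 - <<'E'
from press import *
import pickle
np.set_printoptions(precision=3,suppress=True)
print(O)
pw=pickle.load(open("w1.pkl","rb")); ps=r.camera_params("side"); w=np.load("w1.npy"); s=r.snapshot("side"); np.save("s8.npy",s)
def blob(im,box,lo,hi):
    x0,y0,x1,y1=box; h=cv2.cvtColor(im,cv2.COLOR_RGB2HSV)[y0:y1,x0:x1]; m=cv2.inRange(h,lo,hi)
    n,l,st,c=cv2.connectedComponentsWithStats(m); i=1+st[1:,4].argmax(); ys,xs=np.nonzero(l==i)
    pts=np.c_[xs+x0,ys+y0].astype(np.float32); return pts
a=blob(w,(488,200,530,275),(5,100,120),(20,255,255)); print("wrist",len(a),a.mean(0),cv2.minAreaRect(a))
b=blob(s,(295,238,325,258),(5,100,120),(20,255,255)); print("side",len(b),b.mean(0),cv2.minAreaRect(b))
for th in np.arange(-1,-.1,.1):
    A=[handle(th,d) for d in (.026,.0,-.034)]
    print(round(th,2),proj(pw,A).ravel(),proj(ps,A).ravel())
E
```

```text
[ 0.604 -0.03   0.   ]
wrist 957 [512.518 242.705] ((511.5603332519531, 239.7265625), (24.545190811157227, 58.954769134521484), 5.314545154571533)
side 434 [306.82  245.712] ((309.5, 247.5), (19.0, 29.0), 90.0)
-1.0 [513.728 205.474 515.423 230.304 517.549 261.443] [300.138 252.835 307.891 251.073 317.86  248.806]
-0.9 [512.454 207.128 514.19  232.182 516.366 263.588] [300.528 251.991 308.304 250.228 318.302 247.962]
-0.8 [510.549 208.821 512.337 234.08  514.577 265.73 ] [300.98  251.3   308.779 249.537 318.807 247.269]
-0.7 [508.022 210.531 509.872 235.973 512.189 267.842] [301.49  250.772 309.314 249.006 319.373 246.735]
-0.6 [504.888 212.236 506.811 237.838 509.219 269.895] [302.054 250.412 309.902 248.642 319.993 246.367]
-0.5 [501.176 213.913 503.182 239.647 505.693 271.861] [302.667 250.228 310.54  248.452 320.662 246.17 ]
-0.4 [496.927 215.538 499.024 241.375 501.649 273.71 ] [303.324 250.221 311.221 248.439 321.374 246.149]
-0.3 [492.19  217.088 494.387 242.996 497.135 275.416] [304.017 250.395 311.939 248.606 322.122 246.305]
-0.2 [487.027 218.54  489.328 244.488 492.207 276.954] [304.742 250.75  312.687 248.951 322.899 246.639]
```

Projecting the grip axis at several angles, it matches the seen grip at about −0.66 rad. I'll plan the crank approach with the gripper leaning 38°.

```bash
cat >> press.py <<'E'
A=np.radians(38); TZ=np.sin(A)*PX-np.cos(A)*PZ; QC=tool(TZ,PY)
def tcp(th): return handle(th,-.006)+.040*TZ
E
python3 - <<'E'
from press import *
np.set_printoptions(precision=4,suppress=True)
print(tcp(-.66),tcp(-.66)-.12*TZ)
print(delta([.40,-.10,.34],QC)); print(r.get_state()['q'])
E
```

```text
[ 0.5015 -0.0163  0.1319] [ 0.4291 -0.0309  0.2265]
(array([ 0.0924, -0.2127, -0.082 ]), array([-0.5181, -0.5166, -1.5087]))
[ 0.597   0.7839 -0.8902  1.4203  0.6224  1.229  -0.1579]
```

Request:
steer_hand([
  [[1,0,-0.02,-0.045,0,0,0],[1,0,-0.06,-0.08,0,0,0],[1,0.04,-0.11,-0.082,0,0,-0.3],[1,0.092,-0.213,-0.082,-0.518,-0.517,-1.509],[1,0.092,-0.213,-0.082,-0.518,-0.517,-1.509],[1,0.092,-0.213,-0.082,-0.518,-0.517,-1.509],[1,0.092,-0.213,-0.082,-0.518,-0.517,-1.509],[1,0.092,-0.213,-0.082,-0.518,-0.517,-1.509],[1,0.092,-0.213,-0.082,-0.518,-0.517,-1.509],[1,0.092,-0.213,-0.082,-0.518,-0.517,-1.509]],
])

```text
clock: 16.0
tool_pos: [0.3978, -0.1003, 0.3382]
eef_rot: [0.134, 0.963, 0.024, 0.23]
contact_force: [0.0, -0.9, -0.9]
opening: 1.003
finger_force: 0.0
```

```bash
python3 - <<'E'
from press import *
np.set_printoptions(precision=4,suppress=True)
print(delta(tcp(-.66)-.12*TZ,QC)); print(r.get_state()['q'])
E
```

```text
(array([0.0409, 0.0625, 0.1127]), array([-0.1494, -0.1793, -0.439 ]))
[ 1.4803  0.188  -1.457   2.3278  0.506   0.359   0.9264]
```

Request:
steer_hand([
  [[1,0.041,0.0625,0.112,-0.149,-0.179,-0.439],[1,0.041,0.0625,0.112,-0.149,-0.179,-0.439],[1,0.041,0.0625,0.112,-0.149,-0.179,-0.439],[1,0.041,0.0625,0.112,-0.149,-0.179,-0.439],[1,0.041,0.0625,0.112,-0.149,-0.179,-0.439],[1,0.041,0.0625,0.112,-0.149,-0.179,-0.439]],
])

```text
clock: 16.6
tool_pos: [0.4127, -0.0844, 0.2618]
eef_rot: [0.024, 0.965, -0.011, 0.26]
contact_force: [-1.4, -0.9, -4.1]
opening: 0.997
finger_force: 0.0
```

```bash
python3 - <<'E'
from press import *
np.set_printoptions(precision=4,suppress=True)
print(delta(tcp(-.66)-.12*TZ,QC)); print(r.get_state()['q'])
E
```

```text
(array([0.0057, 0.0546, 0.037 ]), array([-0.1477, -0.137 , -0.2029]))
[ 1.0517  0.4418 -1.3676  2.542   1.7001  0.5562 -0.2138]
```

```bash
python3 - <<'E'
from press import *
np.set_printoptions(precision=4,suppress=True)
print(delta(tcp(-.66)-.08*TZ,QC))
E
```

```text
(array([0.0009, 0.0609, 0.0762]), array([-0.1477, -0.137 , -0.2029]))
```

Request:
steer_hand([
  [[1,0.002,0.054,0.037,-0.148,-0.137,-0.203],[1,0.002,0.054,0.05,-0.148,-0.137,-0.203],[1,0.002,0.054,0.06,-0.148,-0.137,-0.203],[1,0.002,0.054,0.06,-0.148,-0.137,-0.203]],
])

```text
clock: 17.0
tool_pos: [0.4714, -0.0365, 0.224]
eef_rot: [-0.097, 0.945, 0.044, 0.308]
contact_force: [-0.7, 0.6, -0.3]
opening: 0.997
finger_force: 0.0
```

```bash
python3 - <<'E'
from press import *
np.set_printoptions(precision=4,suppress=True)
print(delta(tcp(-.66)-.08*TZ,QC)); print(r.get_state()['q'])
E
```

```text
(array([0.0299, 0.0134, 0.0144]), array([ 0.0274, -0.0305, -0.0032]))
[ 0.9582  0.7725 -1.4702  2.5603  1.9792  0.7958 -0.2137]
```

```bash
cat > kin.py <<'E'
from press import *
from scipy.optimize import least_squares
D=[([.2408,.5761,.2064],[.1966,.9805,-.0008,-.0001],1.5662),([.4314,-.1982,.3599],[-.001,1,.001,0],1.7602),([.6265,-.1502,.26],[.633,.774,0,0],1.4480),([.338,-.3428,.1352],[.021,.97,0,.241],2.361),([.383,-.3428,.0445],[0,.967,.001,.256],2.3376),([.3995,-.3437,.0232],[0,.966,.001,.257],2.3121),([.3132,-.3453,.1734],[.001,.967,-.003,.256],2.3623),([.6293,-.1402,.1975],[.597,.802,.004,.014],1.5257),([.3978,-.1003,.3382],[.134,.963,.024,.23],2.3278),([.4127,-.0844,.2618],[.024,.965,-.011,.26],2.542),([.4714,-.0365,.224],[-.097,.945,.044,.308],2.5603),([.3518,-.3164,.1415],[.22,.966,.01,.133],2.2937)]
q6=[.9025,1.0753,1.0400,.2512,.5406,.5840,.0802,1.0909,.359,.5562,.7958,.1149]
def f(v):
    h,a,b,L=v; o=[]
    for p,q,t in D:
        W=np.array(p)-L*R.from_quat(q).apply([0,0,1]); d2=(W**2).sum()-2*W[2]*h+h*h
        o.append(np.sqrt(d2)-np.sqrt(a*a+b*b+2*a*b*np.cos(t)))
    return o
s=least_squares(f,[.33,.4,.4,.3]); h,a,b,L=s.x
def q4(P,Q):
    W=np.array(P)-L*Q.apply([0,0,1])-[0,0,h]; return float(np.arccos(((W@W)-a*a-b*b)/(2*a*b)))
if __name__=="__main__":
    np.set_printoptions(precision=4,suppress=True); print(s.x,s.fun)
    for deg in (30,34,38):
        A=np.radians(deg); z=np.sin(A)*PX-np.cos(A)*PZ; Q=tool(z,PY)
        print(deg,[round(q4(handle(t,-.006)+.04*z,Q),2) for t in np.arange(-.66,5.6,.7)],[round(q4(handle(-.66,-.006)+(.04-k)*z,Q),2) for k in(.04,.08,.12)])
E
python3 kin.py
```

```text
[0.3277 0.3436 0.562  0.3359] [ 0.0007 -0.      0.0042 -0.0009 -0.0011 -0.0003 -0.001  -0.0043 -0.0029
  0.0005  0.0023  0.0026]
30 [2.51, 2.46, 2.43, 2.42, 2.44, 2.49, 2.54, 2.56, 2.55] [2.53, 2.54, 2.53]
34 [2.57, 2.52, 2.48, 2.47, 2.49, 2.54, 2.59, 2.62, 2.61] [2.6, 2.62, 2.62]
38 [2.63, 2.57, 2.53, 2.51, 2.53, 2.58, 2.64, 2.67, 2.67] [2.67, 2.7, 2.71]
```

```bash
python3 - <<'E'
from kin import *
for deg in (30,34):
  for be in (-.7,-.5,-.3,0,.3,.5,.7):
    A=np.radians(deg); z0=np.sin(A)*PX-np.cos(A)*PZ; B=R.from_rotvec(be*PX); z=B.apply(z0); Q=tool(z,B.apply(PY))
    v=[q4(handle(t,-.006)+.038*z,Q) for t in np.arange(0,6.3,.3)]
    print(deg,be,"bodydir",np.round(-z,2),"max %.3f min %.3f"%(np.nanmax(v),min(v)),[round(q4(handle(-.66,-.006)+(.038-k)*z,Q),2) for k in(0,.04,.08,.12)])
E
```

```text
30 -0.7 bodydir [-0.6   0.45  0.66] max 2.613 min 2.591 [2.6, 2.64, 2.66, 2.66]
30 -0.5 bodydir [-0.57  0.31  0.76] max 2.617 min 2.582 [2.6, 2.64, 2.66, 2.66]
30 -0.3 bodydir [-0.54  0.15  0.83] max 2.616 min 2.529 [2.58, 2.61, 2.63, 2.63]
30 0 bodydir [-0.49 -0.1   0.87] max 2.567 min 2.420 [2.51, 2.53, 2.54, 2.53]
30 0.3 bodydir [-0.44 -0.35  0.83] max 2.480 min 2.291 [2.43, 2.43, 2.43, 2.41]
30 0.5 bodydir [-0.41 -0.51  0.76] max 2.408 min 2.199 [2.36, 2.36, 2.34, 2.32]
30 0.7 bodydir [-0.38 -0.65  0.66] max 2.334 min 2.109 [2.29, 2.28, 2.26, 2.23]
34 -0.7 bodydir [-0.65  0.41  0.63] max 2.672 min 2.646 [2.66, 2.72, 2.75, 2.76]
34 -0.5 bodydir [-0.63  0.28  0.73] max 2.676 min 2.637 [2.66, 2.71, 2.75, 2.76]
34 -0.3 bodydir [-0.6   0.13  0.79] max 2.674 min 2.581 [2.64, 2.69, 2.71, 2.72]
34 0 bodydir [-0.55 -0.11  0.83] max 2.625 min 2.469 [2.57, 2.6, 2.62, 2.62]
34 0.3 bodydir [-0.5  -0.35  0.79] max 2.534 min 2.338 [2.48, 2.5, 2.5, 2.48]
34 0.5 bodydir [-0.47 -0.5   0.73] max 2.461 min 2.247 [2.41, 2.42, 2.41, 2.39]
34 0.7 bodydir [-0.44 -0.63  0.63] max 2.387 min 2.157 [2.34, 2.34, 2.32, 2.3]
```

```bash
python3 - <<'E'
from kin import *
ps=r.camera_params("side"); p=np.array([.627,-.1562,.0862]); Q=R.from_quat([.634,.773,-.002,.002])
for z in(-.027,-.05,-.064,-.078,-.091,-.105): print(z,((proj(ps,[p+Q.apply([x,y,z]) for x,y in((-.009,-.036),(-.009,-.045),(-.0375,-.0935),(-.0375,.0935))])-[310,235])*6).round(0).tolist())
for deg in (33,36,38):
  for be in (.4,.5,.6):
    A=np.radians(deg); z0=np.sin(A)*PX-np.cos(A)*PZ; B=R.from_rotvec(be*PX); z=B.apply(z0); Q=tool(z,B.apply(PY))
    v=[q4(handle(t,0)+.036*z,Q) for t in np.arange(0,6.3,.3)]
    print(deg,be,"max %.3f min %.3f"%(np.nanmax(v),min(v)),[round(q4(handle(-.66)+(.036-k)*z,Q),2) for k in(0,.04,.08,.12)])
E
```

```text
-0.027 [[320.0, 288.0], [303.0, 292.0], [243.0, 346.0], [579.0, 254.0]]
-0.05 [[321.0, 246.0], [305.0, 251.0], [245.0, 304.0], [583.0, 213.0]]
-0.064 [[323.0, 221.0], [306.0, 225.0], [246.0, 278.0], [586.0, 188.0]]
-0.078 [[324.0, 195.0], [307.0, 199.0], [246.0, 251.0], [588.0, 162.0]]
-0.091 [[325.0, 171.0], [308.0, 175.0], [247.0, 226.0], [590.0, 138.0]]
-0.105 [[326.0, 144.0], [309.0, 149.0], [248.0, 199.0], [593.0, 112.0]]
33 0.4 max 2.502 min 2.294 [2.45, 2.46, 2.45, 2.43]
33 0.5 max 2.464 min 2.247 [2.41, 2.42, 2.4, 2.38]
33 0.6 max 2.426 min 2.201 [2.38, 2.38, 2.36, 2.33]
36 0.4 max 2.541 min 2.328 [2.49, 2.5, 2.5, 2.49]
36 0.5 max 2.504 min 2.282 [2.46, 2.46, 2.46, 2.44]
36 0.6 max 2.466 min 2.237 [2.42, 2.42, 2.41, 2.39]
38 0.4 max 2.568 min 2.351 [2.52, 2.53, 2.54, 2.52]
38 0.5 max 2.530 min 2.305 [2.48, 2.49, 2.49, 2.47]
38 0.6 max 2.492 min 2.260 [2.45, 2.45, 2.44, 2.42]
```

```bash
cat >> press.py <<'E'
A=np.radians(35); B=R.from_rotvec(.45*PX); TZ=B.apply(np.sin(A)*PX-np.cos(A)*PZ); QC=tool(TZ,B.apply(PY))
def tcp(th,k=.038): return handle(th,-.003)+k*TZ
E
python3 - <<'E'
from press import *
from kin import q4
np.set_printoptions(precision=4,suppress=True)
t=tcp(-.56); 
for k in (0,.06,.1): print(k,t-k*TZ,delta(t-k*TZ,QC),q4(t-k*TZ,QC))
print(r.get_state()['q'])
E
```

```text
0 [ 0.494  -0.0086  0.1386] (array([0.0283, 0.0205, 0.0858]), array([-0.3384,  0.0184,  0.2594])) 2.4419071895366065
0.06 [ 0.4645 -0.0363  0.1828] (array([0.0298, 0.0007, 0.0292]), array([-0.3384,  0.0184,  0.2594])) 2.4480145767624113
0.1 [ 0.4448 -0.0548  0.2123] (array([ 0.0308, -0.0126, -0.0085]), array([-0.3384,  0.0184,  0.2594])) 2.4359856100840784
[ 0.9582  0.7725 -1.4702  2.5603  1.9792  0.7958 -0.2137]
```

Request:
steer_hand([
  [[1,0.01,-0.02,-0.015,-0.13,0.01,0.1],[1,0.03,-0.013,-0.009,-0.338,0.018,0.259],[1,0.031,-0.0126,-0.0085,-0.338,0.018,0.259],[1,0.031,-0.0126,-0.0085,-0.338,0.018,0.259],[1,0.031,-0.0126,-0.0085,-0.338,0.018,0.259]],
])

```text
clock: 17.5
tool_pos: [0.4453, -0.0568, 0.2148]
eef_rot: [-0.025, 0.932, 0.238, 0.273]
contact_force: [-0.4, -0.2, -0.5]
opening: 0.999
finger_force: 0.0
```

```bash
cat > st.py <<'E'
from press import *
import sys
np.set_printoptions(precision=4,suppress=True)
t=tcp(float(sys.argv[1])); 
for k in map(float,sys.argv[2:]): print(k,*delta(t-k*TZ,QC))
print(r.get_state()['q'],r.get_state()['contact_force'])
E
python3 st.py -.56 .1 .05 0
```

```text
0.1 [0.0019 0.0008 0.0025] [-0.0062  0.005   0.0024]
0.05 [0.0021 0.0011 0.0525] [-0.0062  0.005   0.0024]
0.0 [0.0023 0.0014 0.1025] [-0.0062  0.005   0.0024]
[ 1.2757  0.8558 -1.2859  2.4226  1.8563  0.1882  0.1218] [-0.425  -0.1718 -0.5261]
```

Request:
steer_hand([
  [[1,0.002,0.001,0.03,-0.006,0.005,0],[1,0.002,0.001,0.06,-0.006,0.005,0],[1,0.002,0.001,0.085,-0.006,0.005,0],[1,0.002,0.001,0.1,-0.006,0.005,0],[1,0.002,0.001,0.1025,-0.006,0.005,0],[1,0.002,0.001,0.1025,-0.006,0.005,0]],
])

```text
clock: 18.1
tool_pos: [0.4944, -0.0064, 0.1397]
eef_rot: [-0.03, 0.931, 0.241, 0.271]
contact_force: [-0.0, 0.1, 0.2]
opening: 0.998
finger_force: 0.0
```

```bash
python3 st.py -.56 0
```

```text
0.0 [ 0.0008 -0.0023 -0.0004] [ 0.003  -0.0006  0.0078]
[ 1.0748  1.1762 -1.3986  2.4318  2.0847  0.5996 -0.1018] [-0.0075  0.0648  0.1519]
```

Request:
steer_hand([
  [[0.5,0,0,0,0,0,0],[0.2,0,0,0,0,0,0],[0.1,0,0,0,0,0,0],[0.1,0,0,0,0,0,0],[0.1,0,0,0,0,0,0],[0.1,0,0,0,0,0,0],[0.1,0,0,0,0,0,0],[0.1,0,0,0,0,0,0]],
], force=20)

```text
clock: 18.9
tool_pos: [0.495, -0.0074, 0.139]
eef_rot: [-0.028, 0.931, 0.241, 0.271]
contact_force: [0.2, -0.9, -0.1]
opening: 0.301
finger_force: 0.0
```

```bash
python3 st.py -.56 0
```

```text
0.0 [ 0.001  -0.0011 -0.0007] [0.0018 0.     0.0057]
[ 1.0757  1.1775 -1.3975  2.4305  2.0852  0.6002 -0.1017] [ 0.2312 -0.8979 -0.1043]
```

Request:
steer_hand([
  [[0.1,0,0,0,0,0,0],[0.1,0,0,0,0,0,0],[0.1,0,0,0,0,0,0]],
], force=20)

```text
clock: 19.2
tool_pos: [0.4949, -0.0067, 0.1394]
eef_rot: [-0.029, 0.931, 0.241, 0.271]
contact_force: [-1.6, 2.0, 1.7]
opening: 0.245
finger_force: 20.0
```

```bash
python3 st.py -.56 0
```

```text
0.0 [ 0.001  -0.0018 -0.0007] [0.0032 0.0001 0.0064]
[ 1.0754  1.1774 -1.3982  2.4309  2.0852  0.5994 -0.1017] [-1.6018  2.0461  1.7212]
```

Gripped on the handle at 20 N. I'll compute the winding table in tool axes.

```bash
cat > wind.py <<'E'
from press import *
import sys
np.set_printoptions(precision=4,suppress=True)
a=QC.inv().apply(PZ); b=QC.inv().apply(PY); c=QC.inv().apply(PX)
def rows(t0,ts): return [(.055*((np.cos(t)-np.cos(t0))*a-(np.sin(t)-np.sin(t0))*b)).round(4).tolist() for t in ts]
def where():
    s=r.get_state(); d=s['tool_pos']-.038*R.from_quat(s['eef_rot']).apply([0,0,1])-(O-.125*PX+.12*PZ)
    y,z=d@PY,d@PZ; f=s['contact_force']
    th=np.arctan2(-y,z); er=np.cos(th)*PZ-np.sin(th)*PY; et=-np.sin(th)*PZ-np.cos(th)*PY
    print("theta %.3f rad %.4f x %.4f  Frad %.1f Ftan %.1f Fx %.1f grip %.1f op %.3f"%(th,np.hypot(y,z),d@PX,f@er,f@et,f@PX,s['finger_force'],s['opening']),s['q'],"t",s['clock'])
if __name__=="__main__":
    where(); t0=float(sys.argv[1]); st=float(sys.argv[2])
    for n in map(int,sys.argv[3:]): 
        for row in rows(t0,t0+st*np.arange(1,n+1)): print(row)
        t0+=st*n; print("->",round(t0,3))
E
python3 wind.py -.62 .2 10
```

```text
theta -0.575 rad 0.0565 x 0.0012  Frad 2.7 Ftan -1.0 Fx -1.2 grip 20.0 op 0.245 [ 1.0754  1.1774 -1.3982  2.4309  2.0852  0.5994 -0.1017] t 19.2
[-0.0052, -0.0062, -0.0074]
[-0.0096, -0.0141, -0.0137]
[-0.013, -0.0233, -0.0185]
[-0.0153, -0.0336, -0.0218]
[-0.0163, -0.0444, -0.0233]
[-0.0161, -0.0554, -0.023]
[-0.0147, -0.0661, -0.021]
[-0.0121, -0.0761, -0.0172]
[-0.0084, -0.0849, -0.0119]
[-0.0037, -0.0923, -0.0053]
-> 1.38
```

```bash
python3 - <<'E'
from wind import *
for x in rows(-.58,[-.53,-.43,-.28,-.1,.1]): print(x)
E
```

```text
[-0.0013, -0.0015, -0.0019]
[-0.0039, -0.0048, -0.0055]
[-0.0073, -0.0105, -0.0104]
[-0.0107, -0.0184, -0.0152]
[-0.0134, -0.0283, -0.0191]
```

Request:
steer_hand([
  [[0.1,-0.0013,-0.0015,-0.0019,0,0,0],[0.1,-0.0039,-0.0048,-0.0055,0,0,0],[0.1,-0.0073,-0.0105,-0.0104,0,0,0],[0.1,-0.0107,-0.0184,-0.0152,0,0,0],[0.1,-0.0134,-0.0283,-0.0191,0,0,0]],
], force=40)

```text
clock: 19.7
tool_pos: [0.5018, -0.0403, 0.1499]
eef_rot: [-0.031, 0.931, 0.243, 0.272]
contact_force: [-4.4, 3.3, 7.2]
opening: 0.238
finger_force: 40.0
```

```bash
python3 wind.py .1 .2 5
```

```text
theta 0.064 rad 0.0579 x 0.0013  Frad 6.9 Ftan -4.5 Fx -3.7 grip 40.0 op 0.238 [ 1.1411  1.1008 -1.3092  2.3576  1.9947  0.4165  0.0538] t 19.7
[-0.0016, -0.0106, -0.0022]
[-0.0019, -0.0216, -0.0027]
[-0.0009, -0.0325, -0.0013]
[0.0012, -0.0428, 0.0018]
[0.0045, -0.0521, 0.0065]
-> 1.1
```

Request:
steer_hand([
  [[0.1,-0.0016,-0.0106,-0.0022,0,0,0],[0.1,-0.0019,-0.0216,-0.0027,0,0,0],[0.1,-0.0009,-0.0325,-0.0013,0,0,0],[0.1,0.0012,-0.0428,0.0018,0,0,0],[0.1,0.0045,-0.0521,0.0065,0,0,0]],
], force=40)

```text
clock: 20.2
tool_pos: [0.5117, -0.0876, 0.1182]
eef_rot: [-0.028, 0.932, 0.239, 0.272]
contact_force: [-1.1, -0.2, 2.8]
opening: 0.239
finger_force: 40.0
```

```bash
python3 wind.py 1.1 .2 10
```

```text
theta 1.101 rad 0.0579 x 0.0017  Frad 1.3 Ftan -2.5 Fx -1.1 grip 40.0 op 0.239 [ 1.1749  1.1126 -1.1642  2.2761  1.9728  0.2891  0.2067] t 20.2
[0.0043, -0.008, 0.0061]
[0.0094, -0.0144, 0.0134]
[0.0152, -0.0189, 0.0217]
[0.0213, -0.0213, 0.0304]
[0.0276, -0.0215, 0.0394]
[0.0338, -0.0196, 0.0483]
[0.0397, -0.0155, 0.0566]
[0.0449, -0.0095, 0.0642]
[0.0494, -0.0018, 0.0706]
[0.0529, 0.0073, 0.0756]
-> 3.1
```

Tracking well with small forces. Continuing.

Request:
steer_hand([
  [[0.1,0.0043,-0.008,0.0061,0,0,0],[0.1,0.0094,-0.0144,0.0134,0,0,0],[0.1,0.0152,-0.0189,0.0217,0,0,0],[0.1,0.0213,-0.0213,0.0304,0,0,0],[0.1,0.0276,-0.0215,0.0394,0,0,0],[0.1,0.0338,-0.0196,0.0483,0,0,0],[0.1,0.0397,-0.0155,0.0566,0,0,0],[0.1,0.0449,-0.0095,0.0642,0,0,0],[0.1,0.0494,-0.0018,0.0706,0,0,0],[0.1,0.0529,0.0073,0.0756,0,0,0]],
], force=40)

```text
clock: 21.2
tool_pos: [0.5018, -0.0374, 0.0394]
eef_rot: [-0.029, 0.931, 0.243, 0.272]
contact_force: [-7.6, -6.0, 15.1]
opening: 0.242
finger_force: 40.0
```

```bash
python3 wind.py 3.1 .2 10
```

```text
theta 3.126 rad 0.0527 x 0.0019  Frad -15.0 Ftan -4.6 Fx -8.6 grip 40.0 op 0.242 [ 1.1193  1.4198 -1.2835  2.3732  2.2249  0.6537  0.0477] t 21.2
[0.0024, 0.0102, 0.0034]
[0.0036, 0.0209, 0.0051]
[0.0036, 0.0319, 0.0051]
[0.0022, 0.0427, 0.0032]
[-0.0003, 0.0527, -0.0004]
[-0.0039, 0.0617, -0.0055]
[-0.0084, 0.0693, -0.012]
[-0.0137, 0.0752, -0.0196]
[-0.0196, 0.0791, -0.028]
[-0.0258, 0.0809, -0.0369]
-> 5.1
```

Request:
steer_hand([
  [[0.1,0.0019,0.0106,0.0027,0,0,0],[0.1,0.0026,0.0218,0.0036,0,0,0],[0.1,0.0026,0.0328,0.0036,0,0,0],[0.1,0.0012,0.0436,0.0017,0,0,0],[0.1,-0.0013,0.0536,-0.0019,0,0,0],[0.1,-0.0049,0.0626,-0.007,0,0,0],[0.1,-0.0094,0.0702,-0.0135,0,0,0],[0.1,-0.0147,0.0761,-0.0211,0,0,0],[0.1,-0.0206,0.08,-0.0295,0,0,0],[0.1,-0.0268,0.0818,-0.0384,0,0,0]],
], force=40)

```text
clock: 22.2
tool_pos: [0.4911, 0.0118, 0.1152]
eef_rot: [-0.027, 0.932, 0.24, 0.271]
contact_force: [0.4, -6.1, -1.8]
opening: 0.243
finger_force: 40.0
```

```bash
python3 wind.py 5.1 .2 10
```

```text
theta -1.134 rad 0.0550 x 0.0013  Frad -6.2 Ftan 0.9 Fx -0.8 grip 40.0 op 0.243 [ 1.0166  1.2637 -1.4186  2.4775  2.1677  0.7367 -0.1882] t 22.2
[-0.0063, -0.0004, -0.009]
[-0.0124, -0.003, -0.0177]
[-0.0181, -0.0077, -0.0259]
[-0.0232, -0.0142, -0.0331]
[-0.0274, -0.0223, -0.0391]
[-0.0306, -0.0318, -0.0437]
[-0.0327, -0.0422, -0.0466]
[-0.0335, -0.0531, -0.0478]
[-0.0331, -0.064, -0.0472]
[-0.0314, -0.0746, -0.0449]
-> 7.1
```

Request:
steer_hand([
  [[0.1,-0.0063,-0.0008,-0.009,0,0,0],[0.1,-0.0124,-0.0035,-0.0177,0,0,0],[0.1,-0.0181,-0.0082,-0.0259,0,0,0],[0.1,-0.0232,-0.0147,-0.0331,0,0,0],[0.1,-0.0274,-0.0228,-0.0391,0,0,0],[0.1,-0.0306,-0.0323,-0.0437,0,0,0],[0.1,-0.0327,-0.0427,-0.0466,0,0,0],[0.1,-0.0335,-0.0536,-0.0478,0,0,0],[0.1,-0.0331,-0.0645,-0.0472,0,0,0],[0.1,-0.0314,-0.0751,-0.0449,0,0,0]],
], force=40)

```text
clock: 23.2
tool_pos: [0.5093, -0.0758, 0.1344]
eef_rot: [-0.03, 0.931, 0.242, 0.273]
contact_force: [-5.9, -6.2, 10.0]
opening: 0.241
finger_force: 40.0
```

```bash
python3 wind.py 7.1 .2 10
```

```text
theta 0.755 rad 0.0581 x 0.0017  Frad 10.6 Ftan -3.2 Fx -7.0 grip 40.0 op 0.241 [ 1.1698  1.0845 -1.1921  2.2929  1.9552  0.2907  0.1856] t 23.2
[0.0028, -0.0098, 0.004]
[0.0067, -0.0184, 0.0096]
[0.0115, -0.0255, 0.0165]
[0.017, -0.0308, 0.0243]
[0.0231, -0.0341, 0.0329]
[0.0293, -0.0353, 0.0419]
[0.0356, -0.0342, 0.0508]
[0.0416, -0.031, 0.0594]
[0.0472, -0.0258, 0.0673]
[0.052, -0.0188, 0.0743]
-> 9.1
```

Request:
steer_hand([
  [[0.1,0.0025,-0.0096,0.0036,0,0,0],[0.1,0.0062,-0.018,0.0089,0,0,0],[0.1,0.011,-0.0251,0.0158,0,0,0],[0.1,0.0165,-0.0304,0.0236,0,0,0],[0.1,0.0226,-0.0337,0.0322,0,0,0],[0.1,0.0288,-0.0349,0.0412,0,0,0],[0.1,0.0351,-0.0338,0.0501,0,0,0],[0.1,0.0411,-0.0306,0.0587,0,0,0],[0.1,0.0467,-0.0254,0.0666,0,0,0],[0.1,0.0515,-0.0184,0.0736,0,0,0]],
], force=40)

```text
clock: 24.2
tool_pos: [0.5051, -0.0554, 0.0428]
eef_rot: [-0.027, 0.932, 0.24, 0.271]
contact_force: [-2.3, -4.0, 1.0]
opening: 0.239
finger_force: 40.0
```

```bash
python3 wind.py 9.1 .2 10
```

```text
theta 2.775 rad 0.0526 x 0.0016  Frad 0.3 Ftan -3.7 Fx -3.0 grip 40.0 op 0.239 [ 1.1441  1.3822 -1.2533  2.3409  2.188   0.5847  0.0941] t 24.2
[0.0039, 0.0086, 0.0056]
[0.0068, 0.0183, 0.0097]
[0.0085, 0.0289, 0.0122]
[0.009, 0.0399, 0.0128]
[0.0082, 0.0508, 0.0117]
[0.0062, 0.0612, 0.0088]
[0.003, 0.0707, 0.0043]
[-0.0011, 0.0789, -0.0016]
[-0.0062, 0.0855, -0.0088]
[-0.0119, 0.0902, -0.0169]
-> 11.1
```

Forces are low. The next call goes through the second bite.

Request:
steer_hand([
  [[0.1,0.0039,0.0086,0.0056,0,0,0],[0.1,0.0068,0.0183,0.0097,0,0,0],[0.1,0.0085,0.0289,0.0122,0,0,0],[0.1,0.009,0.0399,0.0128,0,0,0],[0.1,0.0082,0.0508,0.0117,0,0,0],[0.1,0.0062,0.0612,0.0088,0,0,0],[0.1,0.003,0.0707,0.0043,0,0,0],[0.1,-0.0011,0.0789,-0.0016,0,0,0],[0.1,-0.0062,0.0855,-0.0088,0,0,0],[0.1,-0.0119,0.0902,-0.0169,0,0,0]],
], force=40)

```text
clock: 25.2
tool_pos: [0.4904, 0.0153, 0.1009]
eef_rot: [-0.027, 0.932, 0.24, 0.271]
contact_force: [1.1, -7.1, -3.9]
opening: 0.24
finger_force: 40.0
```

```bash
python3 wind.py 11.1 .2 10
```

```text
theta -1.405 rad 0.0541 x 0.0012  Frad -7.8 Ftan -2.6 Fx -0.3 grip 40.0 op 0.240 [ 1.0032  1.3093 -1.4156  2.4868  2.1975  0.7813 -0.1937] t 25.2
[-0.0061, 0.0027, -0.0087]
[-0.0124, 0.0032, -0.0177]
[-0.0186, 0.0015, -0.0266]
[-0.0245, -0.0023, -0.035]
[-0.0299, -0.0081, -0.0427]
[-0.0345, -0.0156, -0.0492]
[-0.0381, -0.0246, -0.0544]
[-0.0407, -0.0346, -0.0581]
[-0.042, -0.0454, -0.06]
[-0.0421, -0.0563, -0.0602]
-> 13.1
```

Request:
steer_hand([
  [[0.1,-0.0061,0.0027,-0.0087,0,0,0],[0.1,-0.0124,0.0032,-0.0177,0,0,0],[0.1,-0.0186,0.0015,-0.0266,0,0,0],[0.1,-0.0245,-0.0023,-0.035,0,0,0],[0.1,-0.0299,-0.0081,-0.0427,0,0,0],[0.1,-0.0345,-0.0156,-0.0492,0,0,0],[0.1,-0.0381,-0.0246,-0.0544,0,0,0],[0.1,-0.0407,-0.0346,-0.0581,0,0,0],[0.1,-0.042,-0.0454,-0.06,0,0,0],[0.1,-0.0421,-0.0563,-0.0602,0,0,0]],
], force=40)

```text
clock: 26.2
tool_pos: [0.5062, -0.0616, 0.145]
eef_rot: [-0.031, 0.93, 0.244, 0.272]
contact_force: [-0.6, 4.2, 0.5]
opening: 0.237
finger_force: 40.0
```

```bash
python3 wind.py 13.1 .2 8
python3 - <<'E'
from press import *
s=r.snapshot("side"); np.save("s9.npy",s); h=cv2.cvtColor(s,cv2.COLOR_RGB2HSV); ps=r.camera_params("side")
x0,y0,x1,y1=295,235,380,315
for n,lo,hi in (("yellow",(20,120,130),(32,255,255)),("red",(0,180,120),(4,255,255)),("red2",(175,180,120),(180,255,255))):
    m=cv2.inRange(h[y0:y1,x0:x1],lo,hi); k,l,st,c=cv2.connectedComponentsWithStats(m); print(n,[(st[i].tolist(),(c[i]+[x0,y0]).round(1).tolist()) for i in range(1,k) if st[i,4]>3])
for bed in (.15,.17,.18,.19,.206): P=O-.062*PX+(bed-.108)*PY; print(bed,proj(ps,[*P[:2],.072]))
E
```

```text
theta 0.449 rad 0.0587 x 0.0015  Frad -1.4 Ftan -4.0 Fx 0.3 grip 40.0 op 0.237 [ 1.1611  1.0755 -1.2317  2.3146  1.9552  0.3187  0.1459] t 26.2
[0.0012, -0.0108, 0.0016]
[0.0035, -0.021, 0.005]
[0.007, -0.0301, 0.01]
[0.0114, -0.0379, 0.0163]
[0.0167, -0.044, 0.0238]
[0.0225, -0.0482, 0.0321]
[0.0287, -0.0502, 0.041]
[0.035, -0.0501, 0.05]
-> 14.7
yellow []
red []
red2 []
0.15 [[327.53373501 268.77379161]]
0.17 [[324.75618599 265.95933169]]
0.18 [[323.39028075 264.57527491]]
0.19 [[322.03928876 263.20632956]]
0.206 [[319.90811681 261.04683643]]
```

Request:
steer_hand([
  [[0.1,0.0012,-0.0108,0.0016,0,0,0],[0.1,0.0035,-0.021,0.005,0,0,0],[0.1,0.007,-0.0301,0.01,0,0,0],[0.1,0.0114,-0.0379,0.0163,0,0,0],[0.1,0.0167,-0.044,0.0238,0,0,0],[0.1,0.0225,-0.0482,0.0321,0,0,0],[0.1,0.0287,-0.0502,0.041,0,0,0],[0.1,0.035,-0.0501,0.05,0,0,0]],
], force=40)

```text
clock: 27.05
tool_pos: [0.5111, -0.0843, 0.0662]
eef_rot: [-0.028, 0.932, 0.239, 0.272]
contact_force: [-4.3, -5.4, 1.1]
opening: 0.238
finger_force: 40.0
```

```bash
python3 - <<'E'
from wind import *
where()
for x in rows(14.7,[14.82,14.92,15,15.05,15.08]): print(x)
E
```

```text
theta 2.060 rad 0.0548 x 0.0017  Frad 3.4 Ftan -3.1 Fx -5.3 grip 40.0 op 0.238 [ 1.1769  1.2723 -1.1909  2.285   2.092   0.4229  0.1813] t 27.05
[0.0037, 0.0011, 0.0053]
[0.0068, 0.0027, 0.0096]
[0.0091, 0.0043, 0.013]
[0.0105, 0.0054, 0.015]
[0.0114, 0.0062, 0.0162]
```

Request:
steer_hand([
  [[0.1,0.0037,0.0011,0.0053,0,0,0],[0.1,0.0068,0.0027,0.0096,0,0,0],[0.1,0.0091,0.0043,0.013,0,0,0],[0.1,0.0105,0.0054,0.015,0,0,0],[0.1,0.0114,0.0062,0.0162,0,0,0],[0.1,0.0114,0.0062,0.0162,0,0,0]],
], force=40)

```text
clock: 27.65
tool_pos: [0.5079, -0.0699, 0.0507]
eef_rot: [-0.028, 0.932, 0.24, 0.271]
contact_force: [-0.6, -3.6, -5.2]
opening: 0.243
finger_force: 40.0
```

```bash
python3 - <<'E'
from wind import *
where(); print(14.7)
w=r.snapshot("side"); np.save("s10.npy",w); r0=np.load("s1.npy")
ps=r.camera_params("side")
for n,im in (("before",r0),("now",w)):
    h=cv2.cvtColor(im,cv2.COLOR_RGB2HSV)
    for c,lo,hi in (("yel",(18,90,110),(35,255,255)),("red",(0,150,110),(6,255,255)),("red'",(172,150,110),(180,255,255))):
        m=cv2.inRange(h[240:320,300:380],lo,hi); k,l,st,ce=cv2.connectedComponentsWithStats(m); print(n,c,[(st[i].tolist(),(ce[i]+[300,240]).round(1).tolist()) for i in range(1,k) if st[i,4]>2])
E
```

```text
theta 2.457 rad 0.0533 x 0.0016  Frad 6.2 Ftan 0.6 Fx -1.3 grip 40.0 op 0.243 [ 1.1624  1.337  -1.2227  2.3119  2.1471  0.509   0.138 ] t 27.65
14.7
before yel [([28, 18, 5, 10, 19], [330.8, 262.1]), ([52, 50, 6, 4, 20], [354.2, 291.5])]
before red [([18, 21, 3, 2, 3], [319.0, 261.3]), ([16, 25, 1, 5, 5], [316.0, 267.0])]
before red' []
now yel [([64, 13, 4, 3, 7], [365.3, 253.7]), ([56, 15, 4, 3, 7], [357.3, 255.7]), ([61, 14, 2, 2, 4], [361.5, 254.5]), ([50, 17, 2, 2, 4], [350.5, 257.5]), ([19, 18, 4, 3, 11], [320.4, 258.9]), ([29, 18, 4, 10, 19], [330.9, 262.5]), ([39, 19, 4, 3, 7], [340.6, 259.9]), ([44, 18, 2, 2, 4], [344.5, 258.5]), ([47, 18, 2, 2, 4], [347.5, 258.5]), ([15, 24, 4, 2, 6], [316.3, 264.5]), ([23, 41, 4, 1, 4], [324.5, 281.0]), ([11, 49, 2, 2, 3], [311.7, 289.3])]
now red []
now red' []
```

Request:
steer_hand([
  [[0.3,0,0,0,0,0,0],[0.5,0,0,0,0,0,0],[0.7,0,0,0,0,0,0],[0.8,0,0,0,0,0,0],[0.8,0,0,0,0,0,0],[0.8,0,0,0,0,0,0],[0.8,0,0,0,0,0,0]],
])

```text
clock: 28.4
tool_pos: [0.508, -0.0689, 0.0515]
eef_rot: [-0.029, 0.931, 0.241, 0.271]
contact_force: [0.3, -0.1, 0.2]
opening: 0.794
finger_force: 0.0
```

Request:
steer_hand([
  [[0.8,0,0,-0.02,0,0,0],[0.8,0,0,-0.05,0,0,0],[0.8,0,0,-0.09,0,0,0],[0.8,0,0,-0.13,0,0,0],[0.8,0,0,-0.17,0,0,0],[0.8,0,0,-0.2,0,0,0],[0.8,0,0,-0.2,0,0,0]],
])

```text
clock: 29.1
tool_pos: [0.4245, -0.1589, 0.1766]
eef_rot: [-0.023, 0.934, 0.231, 0.271]
contact_force: [1.3, -1.1, -0.2]
opening: 0.801
finger_force: 0.0
```

```bash
python3 - <<'E'
from wind import *
where()
for n in ("side","wrist"):
    w=r.snapshot(n); np.save(f"{n}11.npy",w); p=r.camera_params(n)
    for bed in (.195,.206,.216): print(n,bed,proj(p,[*(O-.066*PX+(bed-.108)*PY)[:2],.072]).round(1))
    c=proj(p,[*(O-.066*PX+.098*PY)[:2],.072])[0].astype(int); x0,y0=c-40; x0=max(x0,0);y0=max(y0,0)
    h=cv2.cvtColor(w,cv2.COLOR_RGB2HSV)[y0:y0+80,x0:x0+80]
    for c,lo,hi in (("yel",(18,110,110),(35,255,255)),("red",(0,170,110),(5,255,255)),("red'",(174,170,110),(180,255,255))):
        if h.size:
            m=cv2.inRange(h,lo,hi); k,l,st,ce=cv2.connectedComponentsWithStats(m); print(n,c,[((st[i]+[x0,y0,0,0,0]).tolist(),(ce[i]+[x0,y0]).round(1).tolist()) for i in range(1,k) if st[i,4]>2])
E
```

```text
theta 0.884 rad 0.1341 x -0.0978  Frad 0.9 Ftan 1.0 Fx 1.0 grip 0.0 op 0.801 [ 1.5051  1.0306 -1.3275  2.2935  1.0996  0.3313  1.1254] t 29.1
side 0.195 [[320.3 262.8]]
side 0.206 [[318.8 261.3]]
side 0.216 [[317.5 260. ]]
side yel [([287, 234, 5, 3, 7], [289.4, 235.0]), ([319, 258, 4, 3, 7], [320.0, 259.1]), ([329, 258, 4, 9, 17], [331.0, 262.1])]
side red [([316, 265, 1, 4, 4], [316.0, 266.5])]
side red' []
wrist 0.195 [[448.5 201. ]]
wrist 0.206 [[457.7 197.5]]
wrist 0.216 [[465.9 194.4]]
wrist yel [([452, 200, 13, 16, 70], [457.4, 205.4])]
wrist red [([439, 173, 16, 11, 101], [446.3, 178.1]), ([452, 195, 7, 7, 26], [454.9, 197.5])]
wrist red' []
```

```bash
python3 - <<'E'
from wind import *
np.set_printoptions(precision=2,suppress=True)
w=np.load("wrist11.npy"); p=r.camera_params("wrist"); h=cv2.cvtColor(w,cv2.COLOR_RGB2HSV)
def pts(lo,hi,b):
    m=cv2.inRange(h,lo,hi); k=np.zeros_like(m); k[b[1]:b[3],b[0]:b[2]]=255; ys,xs=np.nonzero(m&k); return np.c_[xs,ys]
def fr(X): d=X-O; return np.c_[d@PX,d@PY]*1e3
Y=fr(onz(p,pts((18,110,110),(35,255,255),(445,190,475,220)),.072)); B=fr(onz(p,pts((0,170,110),(5,255,255),(448,190,475,208)),.0705))
print("pointer: x range",Y[:,0].min(),Y[:,0].max(),"tip y",Y[Y[:,0]<Y[:,0].min()+3][:,1].mean(),"y range",Y[:,1].min(),Y[:,1].max())
print("band: y",B[:,1].min(),B[:,1].max(),"x",B[:,0].min(),B[:,0].max())
c,d=ray(p,pts((0,170,110),(5,255,255),(435,170,456,186))); t=((O-.0755*PX-c)@PX)/(d@PX); T=c+d*t[:,None]; print("tab y",fr(T)[:,1].min(),fr(T)[:,1].max(),fr(T)[:,1].mean(),"z",T[:,2].min(),T[:,2].max())
s=r.get_state(); print(s['clock'],s['qd'].max())
# cassette and bystanders undisturbed: compare side images
a=np.load("s1.npy").astype(int);b=np.load("side11.npy").astype(int)
for n,(x,y) in dict(tin=(291,323),soap_red=(346,395),flower=(405,350),soap_blue=(279,264)).items(): print(n,abs(a-b)[y-12:y+12,x-12:x+12].mean().round(1))
E
```

```text
pointer: x range -62.20995697475526 -37.89931606175551 tip y 99.76246924654045 y range 96.46906309692525 109.92138108382879
band: y 92.50218428779655 99.93704913233996 x -69.08746176646768 -61.5179265404113
tab y 91.55145885477984 100.90857634893987 96.30069415658025 z 0.043531930784832445 0.05878671087017254
29.2 0.22195980063608478
tin 38.8
soap_red 0.8
flower 1.0
soap_blue 70.4
```

Request:
steer_hand([
  [[0.8,-0.02,0.017,-0.03,0,0,0],[0.8,-0.04,0.035,-0.06,0,0,0],[0.8,-0.06,0.052,-0.09,0,0,0],[0.8,-0.08,0.07,-0.115,0.1,0,0],[0.8,-0.08,0.07,-0.115,0.2,0,0],[0.8,-0.08,0.07,-0.115,0.3,0,0],[0.8,-0.08,0.07,-0.115,0.3,0,0]],
])

```text
clock: 29.9
tool_pos: [0.4243, -0.1516, 0.3334]
eef_rot: [0.014, 0.959, 0.084, 0.271]
contact_force: [0.3, 0.4, -0.7]
opening: 0.798
finger_force: 0.0
```

```bash
python3 - <<'E'
from wind import *
np.set_printoptions(precision=3,suppress=True)
print(r.get_state()['q'])
w=r.snapshot("wrist"); p=r.camera_params("wrist"); h=cv2.cvtColor(w,cv2.COLOR_RGB2HSV); np.save("w12.npy",w)
def fr(X): d=X-O; return np.c_[d@PX,d@PY]*1e3
e=proj(p,[*(O-.066*PX+.098*PY)[:2],.072])[0].astype(int); print(e)
x0,y0=np.maximum(e-25,0); k=np.zeros(h.shape[:2],np.uint8); k[y0:e[1]+25,x0:e[0]+25]=255
def pts(lo,hi): ys,xs=np.nonzero(cv2.inRange(h,lo,hi)&k); return np.c_[xs,ys]
Y=pts((15,110,110),(35,255,255)); 
if len(Y):
    F=fr(onz(p,Y,.072))
    for a in range(-72,-44,4):
        m=(F[:,0]>=a)&(F[:,0]<a+4)
        if m.any(): print("ptr x",a,"y",F[m,1].min(),F[m,1].max(),F[m,1].mean(),m.sum())
Q=pts((0,170,110),(6,255,255))
if len(Q):
    F=fr(onz(p,Q,.0705))
    for a in range(-100,-56,4):
        m=(F[:,0]>=a)&(F[:,0]<a+4)
        if m.any(): print("red x",a,"y",F[m,1].min(),F[m,1].max(),F[m,1].mean(),m.sum())
a=np.load("s1.npy").astype(int);b=r.snapshot("side").astype(int)
for n,(x,y) in dict(tin=(291,323),soap_red=(346,395),flower=(405,350),soap_blue=(279,264),tape=(275,216),keeps=(266,238)).items(): print(n,abs(a-b)[y-12:y+12,x-12:x+12].mean().round(1))
# cassette on tray?
i=cv2.inRange(cv2.cvtColor(b.astype(np.uint8),cv2.COLOR_RGB2HSV),(8,150,150),(20,255,255)); i[:, :300]=0;i[:235]=0;i[300:]=0;i[:,400:]=0
kk,l,st,c=cv2.connectedComponentsWithStats(i); print([(st[j].tolist()) for j in range(1,kk) if st[j,4]>4]); C=O+.098*PY; print(proj(r.camera_params("side"),[*C[:2],.1]))
E
```

```text
[ 1.577  0.412 -1.395  2.259  0.319  0.316  1.564]
[464 117]
ptr x -68 y 98.52531205556144 100.9292231919666 99.7270535973049 3
ptr x -64 y 94.13889233559611 104.79730160590293 99.29355633619438 21
ptr x -60 y 94.24156471532933 107.49178836684011 100.59390398617832 33
ptr x -56 y 94.55242695326879 106.66675926851904 100.5994831746472 30
ptr x -52 y 94.8676263046642 106.93344833470009 100.83727431826215 29
ptr x -48 y 95.08021374538585 106.2287772761078 100.60916123546713 28
red x -96 y 82.20676115380569 91.33888088078507 87.07241608712667 26
red x -92 y 84.6330792493732 94.97850245525304 89.64076464237314 25
red x -88 y 87.16693935756932 95.17607647814282 91.37793459284555 14
red x -76 y 93.91858693525 93.91858693525 93.91858693525 1
red x -72 y 94.01755168615622 101.17658431144358 97.68301945429577 19
red x -68 y 93.12014535300082 101.40891043209027 96.61128772952166 18
red x -64 y 94.51912227848177 95.72293947654055 94.95428967773807 3
tin 23.6
soap_red 0.7
flower 0.9
soap_blue 1.9
tape 19.5
keeps 3.0
[[322, 247, 5, 6, 10], [377, 249, 2, 5, 7]]
[[336.66  249.696]]
```

The pointer tip reads y≈99.7 mm against a band centre of about 97.7 mm (±6), so it is inside the band. Next I'll check the handle angle to confirm the slack is still taken up.

```bash
python3 - <<'E'
from wind import *
np.set_printoptions(precision=1,suppress=True)
pw=r.camera_params("wrist"); w=np.load("w12.npy"); h=cv2.cvtColor(w,cv2.COLOR_RGB2HSV)
for t in np.arange(2.2,2.85,.1): print(round(t,2),proj(pw,[handle(t,d) for d in(.026,.008,-.01,-.03)]).ravel())
e=proj(pw,handle(2.46,-.01))[0].astype(int); print(e)
print(*[ (u,h[e[1],u].tolist()) for u in range(e[0]-30,e[0]+31,3)],sep=" ")
for lo in ((8,120,150),(8,120,120)):
    m=cv2.inRange(h,lo,(18,255,255)); k=np.zeros_like(m); k[e[1]-45:e[1]+45,e[0]-40:e[0]+40]=255
    n,l,st,c=cv2.connectedComponentsWithStats(m&k); i=1+st[1:,4].argmax(); ys,xs=np.nonzero(l==i)
    print(st[i],c[i]); 
    for v in range(ys.min(),ys.max()+1,6): q=xs[ys==v]; print(v,q.min(),q.max(),end=" | ")
    print()
E
```

```text
2.2 [333.3  86.6 336.4 103.  339.3 118.3 342.3 134.1]
2.3 [336.   83.5 338.9  99.8 341.7 115.1 344.6 131. ]
2.4 [339.   80.5 341.9  96.8 344.6 112.1 347.3 128. ]
2.5 [342.5  77.6 345.3  93.9 347.8 109.2 350.4 125.1]
2.6 [346.4  74.9 349.   91.2 351.4 106.5 353.9 122.5]
2.7 [350.6  72.3 353.   88.7 355.3 104.  357.7 120. ]
2.8 [355.1  69.9 357.4  86.4 359.5 101.7 361.8 117.7]
[346 110]
(316, [10, 169, 104]) (319, [10, 173, 102]) (322, [11, 172, 77]) (325, [10, 165, 68]) (328, [10, 167, 67]) (331, [10, 157, 57]) (334, [10, 154, 58]) (337, [13, 154, 126]) (340, [13, 155, 197]) (343, [13, 156, 219]) (346, [13, 157, 221]) (349, [13, 157, 218]) (352, [13, 158, 213]) (355, [13, 157, 184]) (358, [11, 115, 131]) (361, [135, 5, 110]) (364, [135, 5, 112]) (367, [120, 2, 112]) (370, [135, 5, 113]) (373, [120, 2, 112]) (376, [135, 5, 105])
[ 331   76   28   57 1079] [346.3 103.5]
76 350 352 | 82 331 355 | 88 332 353 | 94 336 355 | 100 336 355 | 106 337 356 | 112 338 357 | 118 339 358 | 124 340 358 | 130 342 356 | 
[ 329   72   31   61 1278] [345.9 101. ]
72 342 349 | 78 332 356 | 84 329 356 | 90 332 355 | 96 334 356 | 102 335 357 | 108 337 357 | 114 338 358 | 120 340 359 | 126 341 359 | 132 345 351 |
```

```bash
python3 - <<'E'
from wind import *
from kin import q4
Q=tool(-PZ,PY); P=[.46,.05,.37]; print(*delta(P,Q),q4(P,Q))
E
```

```text
[-0.0337  0.207   0.0195] [ 0.1238  0.5659 -0.2288] 1.7708487620851483
```

Request:
steer_hand([
  [[0.8,-0.02,0.01,-0.03,0.03,0.14,-0.05],[0.8,-0.034,0.04,-0.02,0.06,0.28,-0.11],[0.8,-0.034,0.09,0,0.09,0.42,-0.17],[0.8,-0.034,0.14,0.01,0.12,0.56,-0.22],[0.8,-0.034,0.18,0.019,0.124,0.566,-0.229],[0.8,-0.034,0.207,0.019,0.124,0.566,-0.229],[0.8,-0.034,0.207,0.019,0.124,0.566,-0.229],[0.8,-0.034,0.207,0.019,0.124,0.566,-0.229]],
])

```text
clock: 30.8
tool_pos: [0.4617, 0.0585, 0.3704]
eef_rot: [-0.106, 0.994, 0.004, -0.0]
contact_force: [-0.1, 0.9, -0.0]
opening: 0.798
finger_force: 0.0
```

```bash
cat > band.py <<'E'
from wind import *
np.set_printoptions(precision=1,suppress=True)
print(r.get_state()['q'])
p=r.camera_params("wrist"); w=r.snapshot("wrist"); np.save("w13.npy",w); h=cv2.cvtColor(w,cv2.COLOR_RGB2HSV)
cam=ray(p,[0,0])[0]-O; print("cam press frame",cam@PX*1e3,cam@PY*1e3,cam[2]*1e3)
def fr(X): d=X-O; return np.c_[d@PX,d@PY]*1e3
e=proj(p,[*(O-.066*PX+.098*PY)[:2],.072])[0].astype(int); print(e)
k=np.zeros(h.shape[:2],np.uint8); k[max(e[1]-40,0):e[1]+40,max(e[0]-30,0):e[0]+30]=255
def show(n,lo,hi,z,rng):
    ys,xs=np.nonzero(cv2.inRange(h,lo,hi)&k)
    if not len(xs): return print(n,"none")
    F=fr(onz(p,np.c_[xs,ys],z))
    for a in rng:
        m=(F[:,0]>=a)&(F[:,0]<a+3)
        if m.any(): print(n,a,"y",F[m,1].min(),F[m,1].max(),F[m,1].mean(),m.sum())
show("ptr",(15,110,110),(35,255,255),.072,range(-72,-45,3)); show("red",(0,150,90),(6,255,255),.0705,range(-105,-56,3))
for t in (2.3,2.4,2.5,2.6): print(t,proj(p,[handle(t,d) for d in(.02,.005,-.01,-.03)]).ravel())
e=proj(p,handle(2.47,-.01))[0].astype(int)
m=cv2.inRange(h,(8,120,140),(18,255,255)); k[:]=0; k[max(e[1]-45,0):e[1]+45,max(e[0]-40,0):e[0]+40]=255
n,l,st,c=cv2.connectedComponentsWithStats(m&k)
if n>1:
    i=1+st[1:,4].argmax(); ys,xs=np.nonzero(l==i); print(st[i])
    for v in range(ys.min(),ys.max()+1,5): q=xs[ys==v]; print(v,q.min(),q.max(),end=" | ")
E
python3 band.py
```

```text
[ 0.5  0.4 -1.1  1.7  0.4  1.2  1.1]
cam press frame -198.3424095208626 112.41038392186574 548.4493803388796
[311 223]
ptr -69 y 96.51457776374069 97.73846185240143 97.12651980807107 2
ptr -66 y 94.0614753141628 101.4158831416354 97.51583882932263 11
ptr -63 y 94.05872775921922 103.88148792122269 99.76105118561838 17
ptr -60 y 100.1973484751367 103.89068093384716 102.04329918262283 8
ptr -57 y 98.97062713222047 103.89990152084768 101.70762221450755 9
ptr -54 y 98.97154862503257 103.91378437530483 101.44076168960471 15
ptr -51 y 100.21027178542779 103.91842591572471 102.0643235965096 4
red -84 y 94.0418672992558 101.34318601291552 97.6924060858993 14
red -72 y 94.01742724420032 100.1424285098027 96.91313357335845 11
red -69 y 94.0092077546226 100.14789391266312 97.07914446905386 10
2.3 [188.4 155.5 189.6 168.8 190.7 181.8 192.2 198.7]
2.4 [192.9 155.2 194.  168.3 195.1 181.2 196.5 198.1]
2.5 [197.5 154.9 198.6 168.  199.6 180.8 201.  197.5]
2.6 [202.3 154.7 203.3 167.7 204.3 180.4 205.5 197. ]
[ 158  135   80   67 3506]
135 164 237 | 140 158 237 | 145 158 237 | 150 158 237 | 155 158 215 | 160 162 217 | 165 158 217 | 170 158 218 | 175 158 207 | 180 158 208 | 185 158 208 | 190 158 208 | 195 158 208 | 200 158 207 |
```

From overhead the pointer tip is within 0.5 mm of the band centre, which agrees with the handle angle with the slack taken up. One last check of the bystanders and cassette, then I'll hand in.

```bash
python3 - <<'E'
from wind import *
a=np.load("s1.npy");b=r.snapshot("side"); ps=r.camera_params("side")
for n,(x,y) in dict(tin=(291,323),soap_red=(346,395),flower=(405,350),soap_blue=(279,264),tape=(275,216)).items():
    A=cv2.cvtColor(a,cv2.COLOR_RGB2GRAY)[y-14:y+14,x-14:x+14]; Bm=cv2.cvtColor(b,cv2.COLOR_RGB2GRAY)[y-20:y+20,x-20:x+20]
    q=cv2.matchTemplate(Bm,A,cv2.TM_CCOEFF_NORMED); print(n,q.max().round(2),np.unravel_index(q.argmax(),q.shape),"(6,6)=unmoved")
C=O+.098*PY; uv=proj(ps,[[*(C+d*PY)[:2],.104] for d in(-.04,-.02,0)]).astype(int); print([b[v,u].tolist() for u,v in uv])
s=r.get_state(); print(s['clock'],abs(s['qd']).max())
E
```

```text
tin 0.98 (np.int64(6), np.int64(6)) (6,6)=unmoved
soap_red 1.0 (np.int64(6), np.int64(6)) (6,6)=unmoved
flower 1.0 (np.int64(6), np.int64(6)) (6,6)=unmoved
soap_blue 0.86 (np.int64(6), np.int64(6)) (6,6)=unmoved
tape 1.0 (np.int64(6), np.int64(6)) (6,6)=unmoved
[[243, 240, 230], [160, 163, 168], [64, 102, 148]]
30.9 0.07560405138938736
```

```bash
python3 -c "
from plant import r
print(r.finish_job())"
```

```text
the job is handed in; nothing more can be done
None
```

Job handed in at about 31 s: the cassette lies flat in the tray, the crank was wound forwards only at about a third of a turn a second, the brass pointer stands within about 0.5 mm of the red band's centre, and the handle is released. The bystanders I checked (tin, both soap boxes, flower candle, tape) had not moved; I didn't check the candle jar. The hand-in returned no verdict.

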